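# Heft two cookie tins and pack the heavier one underneath

## Robot

A 6-joint arm with a two-finger parallel gripper is mounted at the origin on a cart in front of the work surface, level with it; the furniture and walls round the work are solid. World frame = base frame: x ahead of the robot, y to its left, z up, the work surface at z = 0. Lengths are in m, angles in rad, forces in N, time in s.
With the tool pointing down it reaches from about 0.375 to 0.9 m from the base axis. Payload 3.1 kg.
Tool frame: the origin (TCP) lies on the centre line of the jaws, within the pads' length; the fingertips stand 25 mm ahead of it and the grasp point (between the pads) lies 6 mm ahead of it (robot.nose_length is the y of the fingertips in the tool frame, in m); y points along the fingers, z is the direction in which the jaws open and shut, and the axes are right-handed (so a half turn about y gives the same grasp; the last joint's range is limited). The gripper opens to 87 mm and grips with 3 to 60 N. Pads are 19 mm wide; open, the fingers measure 117 mm over their backs; the gripper's body (75 mm by 190 mm) begins 51 mm behind the grasp point.
Start: joints at [1.079, 0.527, 1.433, -0, 1.181, -0.178], TCP at [0.192, 0.595, 0.248] pointing down, gripper open.
Joint ranges: [-3.08, 3.08], [-0.75, 2.2], [0.22, 2.44], [-1.43, 4.57], [0, 2.65], [-2.85, 2.85]. Speed limits (rad/s): [2.79, 2.79, 3.14, 3.14, 3.14, 3.14].

## Interface

Orientations are given as a unit quaternion [x, y, z, w].
In Python, from rig import robot, eyes, ticket gives the robot as it stands.
- The arm moves only by the tool play_rows, never from a script. Its argument "series" is a list of rows, each a list of 7 numbers: the opening, from 0 (shut) to 1 (fully open), then the shift along the tool's x, y, z scaled (see below), then the turn, a rotation vector about the tool's x, y, z scaled (see below). In form: [[claw, dx, dy, dz, ax, ay, az], ...]. A call has 1 to 12 rows; each row shifts and turns the commanded pose from where the row before left it, along the tool's axes as they then stand; what a row does not reach is not made up. The controller multiplies each number of a shift by 100 mm and each number of a turn by 180 degrees. A row lasts 1/12 s, in which the tool goes at most 41.7 mm and 7.16 degrees, less where a joint would pass 70% of its speed; a pose out of reach is approached as far as the arm can. A call with a number of a shift or a turn outside -1 to 1 is refused whole. A call with a gripper value outside its range is refused whole. The fingers move at their own pace and stop on an object; "grip_force" is the grip in N (left out, the last holds). Time passes only in rows, so rows that do not move let the fingers close. It gives the time, the measured TCP pose, the force and the opening at its end, in the units of the state.
- robot.get_obs(): the state, without advancing time (a new reading comes with each control period).
- eyes.camera(name): name is "scene" or "top" or "wrist"; returns the picture (420x560x3 uint8, red, green, blue); there is no depth.
- eyes.camera_params(name): a dict with "K" (3x3 intrinsics, pixels), "rvec" (rotation vector, rad) and "tvec" (3), from world to camera coordinates, as OpenCV has them. Camera axes: x right, y down, z forward; pixel columns grow to the right and rows downward; lengths in m; the calibration is good to about 2 mm. A picture is of the moment at which its call begins: read the wrist's pose just before it. camera_params takes no time and is no camera call; for the wrist camera it gives the pose at the moment of the call.
- ticket.hand_in(): hands the job in, once; it reports no verdict.
The state is a dict: "time": time; "q": joint angles; "joint_velocities": joint speeds; "joint_torque": joint torques, N m; "position": TCP position; "tool_rot": TCP orientation; "ft_force": force on the tool from outside, world axes, zero at the start; "moment": the same for the moment, N m; "grip_width": finger opening in m.
Only numpy, scipy, OpenCV 4.12 (cv2) and the standard library are available. Lean on these libraries where they do the work, as an engineer would, in place of code of your own. Each camera call takes 0.05 s, during which the arm holds its last target.

## Task

Two look-alike tins lie on the sloped rack. Heft them one after the other: first lift the one in the left bay a few centimetres clear of the rack to feel its weight and lay it back in its bay, then lift the one in the right bay. Then pack both lying flat in the free end of the low lime basket in front of the robot, beside the box of sachets: first put the heavier tin on the basket floor and let go of it, then stack the lighter one squarely on top, leaving the other things on the table where they are.

Things in the scene. Friction and masses are not known exactly. Their poses are not given: they have to be found in the camera images.
- tin_a: shut flat tin, blue with bright metal lid, 130 (x) x 64 (y) x 50 (z) mm. Both tins look alike; by a draw one weighs 0.20 to 0.24 kg, the other 0.52 to 0.68 kg, balanced about the middle. Origin: underside centre; x along its length, y across its width (grasp here), z out of the lid. Starts tilted on the rack's slope, x up the slope, lid outwards, in the left bay.
- tin_b: shut flat tin, blue with bright metal lid, 130 (x) x 64 (y) x 50 (z) mm. Both tins look alike; by a draw one weighs 0.20 to 0.24 kg, the other 0.52 to 0.68 kg, balanced about the middle. Origin: underside centre; x along its length, y across its width (grasp here), z out of the lid. Starts tilted on the rack's slope, x up the slope, lid outwards, in the right bay.
- tin_rack: white two-bay rack, 290 mm wide (y), fixed. Origin on the table under its middle; z up, x away from the robot at yaw 0, y left. Its plate (156 mm long) slopes at 30 degrees, rising to +x: outward normal (-0.5, 0, 0.866) in the rack frame, so a tool square to a tin leans 30 degrees, hand to -x. Low edge: lip 14 mm high; ridges 6 mm high at y = 0 and +-142 mm part the bays.
- left_bay (a point): where the underside centre of a tin lies in the left bay (+y), on the slope against the lip: 9 mm to -x of the rack's origin, 70 mm to +y, 47 mm up. Axes as the rack's (level). At the start tin_a lies at it.
- right_bay (a point): the same for the right bay (-y, 70 mm). At the start tin_b lies at it.
- basket: lime slotted basket, 188 (x) x 290 (y) x 75 mm, fixed, open on top. Origin: underside centre; x away from the robot at yaw 0, z up. Inside 164 x 266 mm, floor 3 mm and rim 75 mm above the table. A clear box of sachets with turquoise lid, 158 (x) x 120 (y) x 66 mm, is fixed in its -y end (y = -130 to -10 mm); the free end runs from y = -10 to +133 mm.
- stack_spot (a point): middle of the free end of the basket's floor, 62 mm to +y of the basket's origin and 3 mm above the table, axes as the basket's. The stack goes here, tins with their length along x (across the basket).
- timer: bystander, loose; leave it where it is. White dial timer, 66 x 66 x 38 mm. Origin: underside centre.
- stamp: bystander, loose; leave it where it is. Date stamp with red handle, 26 x 44 x 70 mm. Origin: underside centre.
- cookie_dish: bystander, loose; leave it where it is. Steel dish of broken cookies, 108 mm across, 35 mm high. Origin: underside centre.
- label_roll: bystander, loose; leave it where it is. White label roll, 70 x 77 x 28 mm. Origin: underside centre.

How it is judged:
By the outcome, as a careful person would: the job done as asked, in the order asked, and still so for the second after the job is handed in, with the robot touching nothing.
It also fails if it takes over 72 s, if anything falls off the work surface, if the arm or the gripper's body presses on something with over 40 N, if the wrist force passes 120 N, or if a joint passes its speed limit or range.

## Working session

There is one attempt and no reset: what is moved stays moved. The work goes in short steps, Python scripts to look and compute and a tool call to move; the robot and the scene stay as the last step left them, time stands still between calls to the robot, and variables do not carry over. Pictures are saved under pics/ and viewed, and the job is handed in when it is done.

Besides the shell and the picture viewer there is one more tool, called after ">>>" as name(argument=value, ...) on one line, values as JSON. play_rows: Moves the arm, as the interface text tells. Its arguments: {"type":"object","properties":{"series":{"type":"array","items":{"type":"array","items":{"type":"number"}}},"grip_force":{"type":"number"}},"required":["series"]}

```bash
ls; mkdir -p pics
python3 - <<'E'
from rig import robot, eyes, ticket
import cv2
o=robot.get_obs(); print(o)
for n in ["scene","top"]:
    im=eyes.camera(n); cv2.imwrite(f"pics/{n}0.png",im[:,:,::-1])
    p=eyes.camera_params(n); print(n,p)
E
```

```text
pics
{'time': 0.0, 'q': array([ 1.07953253e+00,  5.28443991e-01,  1.43394628e+00, -1.25112911e-05,
        1.18134276e+00, -1.78479439e-01]), 'joint_velocities': array([-0.00074428, -0.00070914, -0.00026345,  0.00095522,  0.00183065,
       -0.00027686]), 'joint_torque': array([ 1.09566132e-03, -4.40036523e+01, -1.76598090e+01,  6.34386786e-02,
        5.81715989e-02, -1.58438556e-04]), 'position': array([0.1919509 , 0.5940702 , 0.24657119]), 'tool_rot': array([ 0.69919291, -0.11037884,  0.10988916, -0.69776082]), 'ft_force': array([-0.26750625, -0.20847229, -0.06443407]), 'moment': array([ 0.00205818, -0.06605166, -0.02072832]), 'grip_width': 0.0867368285215251}
scene {'K': array([[423.60862217,   0.        , 278.96717208],
       [  0.        , 423.60862217, 209.56669009],
       [  0.        ,   0.        ,   1.        ]]), 'rvec': array([ 2.27042437, -0.67069342,  0.28509219]), 'tvec': array([-0.47422847,  0.20429222,  1.19269248])}
top {'K': array([[395.08917085,   0.        , 279.86243451],
       [  0.        , 395.08917085, 206.48521475],
       [  0.        ,   0.        ,   1.        ]]), 'rvec': array([ 2.15601116, -2.18364464,  0.11757358]), 'tvec': array([-0.04316613,  0.54065881,  1.46944587])}
```

View pics/scene0.png

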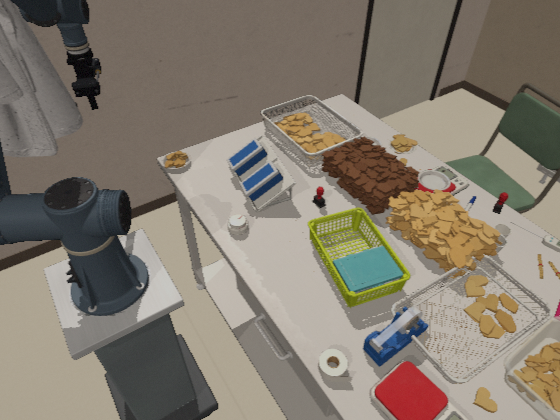

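View pics/top0.png

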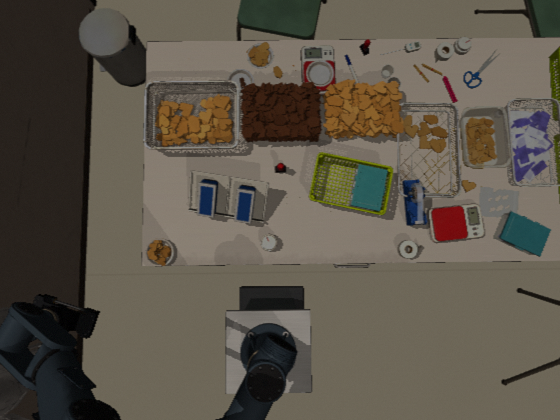

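The rack is at about (230,197) in the top view, with the tins at (207,197) and (244,203). The basket is at about (352,184), with its free end to the left. Next I'll enlarge these areas.

Run:
```python
import cv2,numpy as np
t=cv2.imread("pics/top0.png"); s=cv2.imread("pics/scene0.png")
def crop(im,x0,y0,x1,y1,f,n): cv2.imwrite(n,cv2.resize(im[y0:y1,x0:x1],None,fx=f,fy=f,interpolation=cv2.INTER_CUBIC))
crop(t,180,150,280,225,8,"pics/c1.png")
crop(t,300,145,400,220,8,"pics/c2.png")
crop(s,215,130,315,205,8,"pics/c3.png")
crop(s,295,200,415,305,6,"pics/c4.png")
```

```text
(no output)
```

View pics/c1.png

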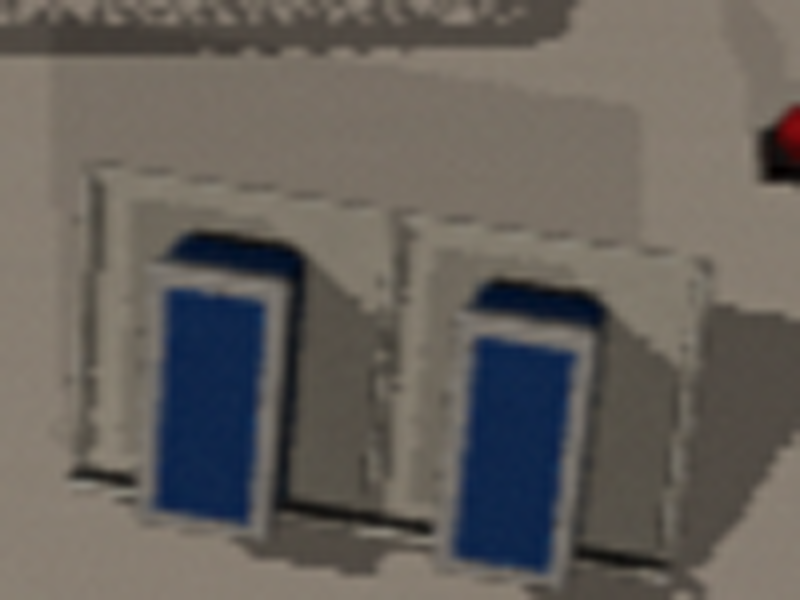

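View pics/c2.png

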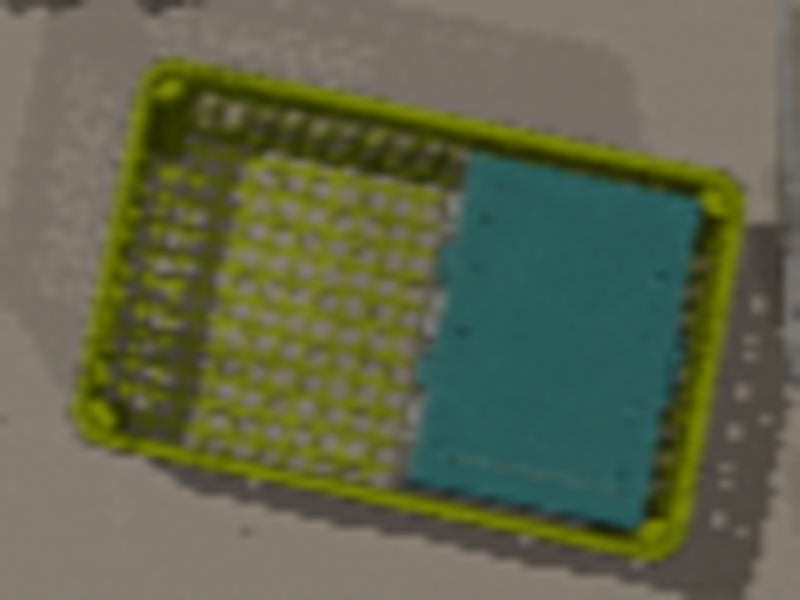

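View pics/c3.png

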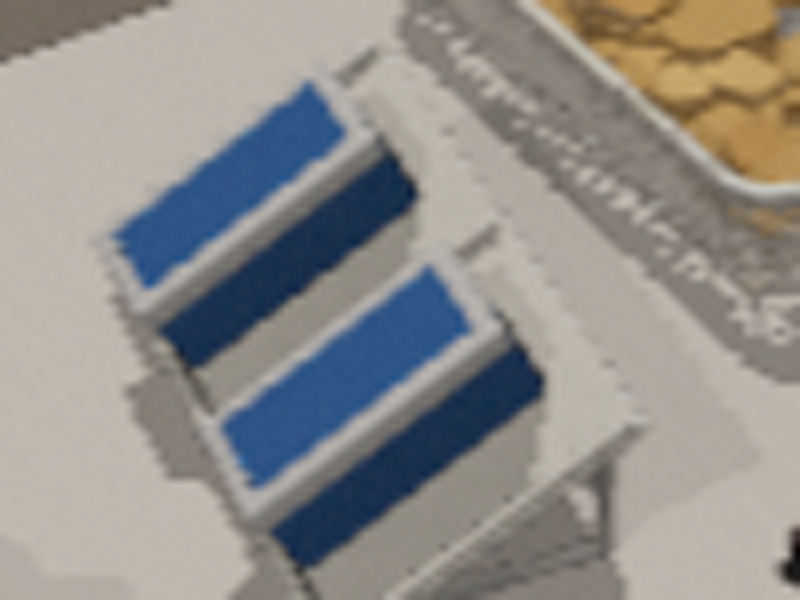

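View pics/c4.png

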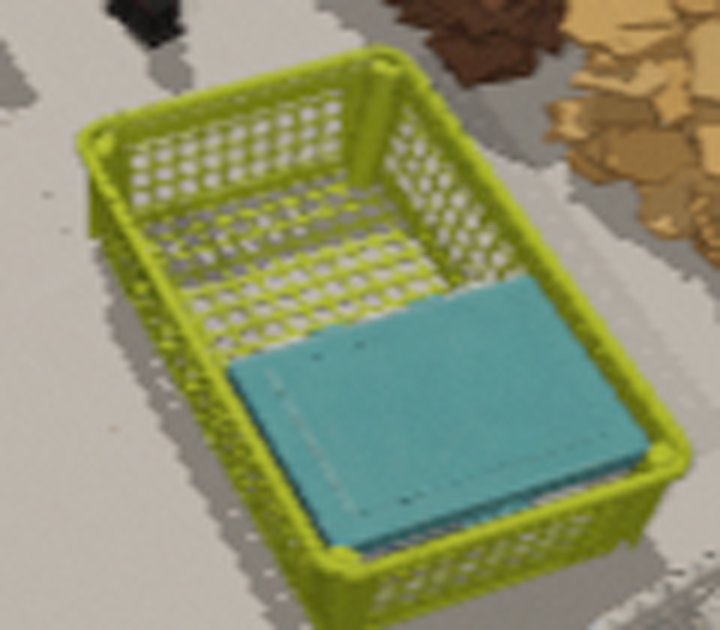

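```bash
cat > h.py <<'E'
import cv2,numpy as np
from scipy.optimize import least_squares
from scipy.spatial.transform import Rotation as R
from rig import robot, eyes, ticket
P={n:eyes.camera_params(n) for n in ["scene","top"]}
def proj(n,X,p=None):
    p=p or P[n]; return cv2.projectPoints(np.asarray(X,float).reshape(-1,1,3),p["rvec"],p["tvec"],p["K"],None)[0][:,0]
def Rz(a): return R.from_euler('z',a).as_matrix()
Rt=R.from_euler('y',-np.pi/6).as_matrix()
LID=np.array([[.065,.032,.05],[.065,-.032,.05],[-.065,-.032,.05],[-.065,.032,.05]])
BOX=np.array([[.065,.032,0],[.065,-.032,0],[-.065,-.032,0],[-.065,.032,0]])
def tin(v,side,pts=LID): # v x,y,yaw rack
    loc=(Rt@pts.T).T+[-.009,.07*side,.047]
    return (Rz(v[2])@loc.T).T+[v[0],v[1],0]
def bask(v,h=.075,a=.094,b=.145):
    loc=np.array([[a,b,h],[a,-b,h],[-a,-b,h],[-a,b,h]])
    return (Rz(v[2])@loc.T).T+[v[0],v[1],0]
E
cat > fit.py <<'E'
from h import *
def c(L,f,x0,y0): return (np.array(L,float)+.5)/f-.5+[x0,y0]
tl=c([(152,263),(294,280),(264,539),(134,515)],8,180,150)
tr=c([(462,308),(606,328),(563,590),(438,565)],8,180,150)
sl=c([(313,72),(385,142),(150,325),(104,238)],8,215,130)
sr=c([(430,253),(508,326),(260,528),(212,418)],8,215,130)
def f(v): return np.concatenate([(proj("top",tin(v,1))-tl),(proj("top",tin(v,-1))-tr),(proj("scene",tin(v,1))-sl),(proj("scene",tin(v,-1))-sr)]).ravel()
r=least_squares(f,[.55,.1,0]); print("rack",r.x); print(f(r.x).reshape(-1,4,2).round(1).tolist())
def inter(a,b,c_,d): 
    l=np.cross([*a,1],[*b,1]);m=np.cross([*c_,1],[*d,1]);p=np.cross(l,m);return p[:2]/p[2]
T=((190,60),(720,172));Lf=((140,90),(73,410));B=((100,446),(640,559));Rr=((746,200),(686,540))
bt=c([inter(*T,*Lf),inter(*T,*Rr),inter(*B,*Rr),inter(*B,*Lf)],8,300,145)
g=lambda v:(proj("top",bask(v))-bt).ravel()
b=least_squares(g,[.55,-.2,0]); print("basket",b.x,g(b.x).round(1))
def draw(n,quads,crop,fx,name):
    im=cv2.imread(f"pics/{n}0.png");x0,y0,x1,y1=crop
    im=cv2.resize(im[y0:y1,x0:x1],None,fx=fx,fy=fx,interpolation=cv2.INTER_CUBIC)
    for q in quads:
        p=((proj(n,q)-[x0,y0]+.5)*fx-.5).round().astype(int); cv2.polylines(im,[p.reshape(-1,1,2)],True,(0,0,255),1)
    cv2.imwrite(name,im)
Q=[tin(r.x,1),tin(r.x,-1),tin(r.x,1,BOX),tin(r.x,-1,BOX)]
v=b.x
def lb(x0,x1,y0,y1,h): return (Rz(v[2])@np.array([[x1,y1,h],[x1,y0,h],[x0,y0,h],[x0,y1,h]]).T).T+[v[0],v[1],0]
Q2=[bask(v),bask(v,0),lb(-.082,.082,-.01,.133,.003),lb(-.079,.079,-.13,-.01,.069)]
draw("top",Q,(180,150,280,225),8,"pics/d1.png");draw("scene",Q,(215,130,315,205),8,"pics/d3.png")
draw("top",Q2,(300,145,400,220),8,"pics/d2.png");draw("scene",Q2,(295,200,415,305),6,"pics/d4.png")
a=cv2.imread("pics/d1.png");bb=cv2.imread("pics/d2.png")
E
python3 fit.py
python3 - <<'E'
import cv2,numpy as np
I=[cv2.resize(cv2.imread(f"pics/d{i}.png"),(400,300)) for i in (1,2,3,4)]
cv2.imwrite("pics/dd.png",np.vstack([np.hstack(I[:2]),np.hstack(I[2:])]))
E
```

```text
rack [ 0.58135824  0.14065589 -0.17094482]
[[[0.6, -0.2], [0.5, 0.5], [1.7, 0.6], [0.9, 0.9]], [[0.5, 0.3], [0.2, 0.7], [1.6, 0.2], [0.2, 0.6]], [[1.8, -2.7], [-0.5, -1.5], [-1.0, -1.4], [-1.1, -1.1]], [[2.4, -2.8], [0.2, -0.6], [-0.8, -1.5], [-1.4, 0.3]]]
basket [ 0.61915359 -0.31379599 -0.22158268] [-0.5 -0.3  0.8 -0.3  0.2  0.4 -0.5  0.2]
```

View pics/d3.png

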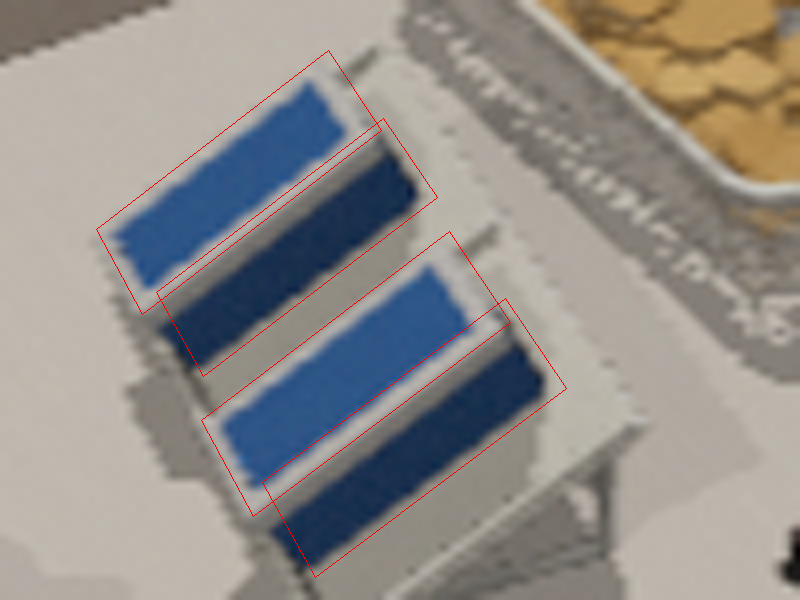

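View pics/d4.png

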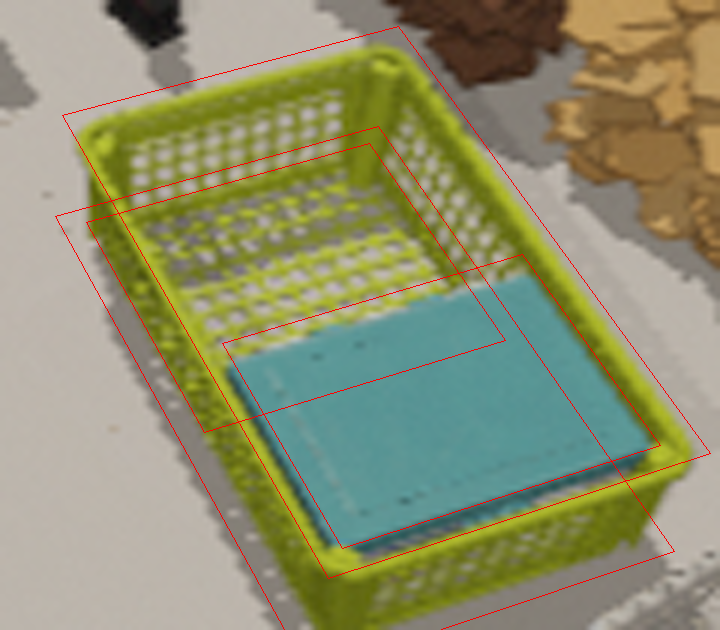

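View pics/d2.png

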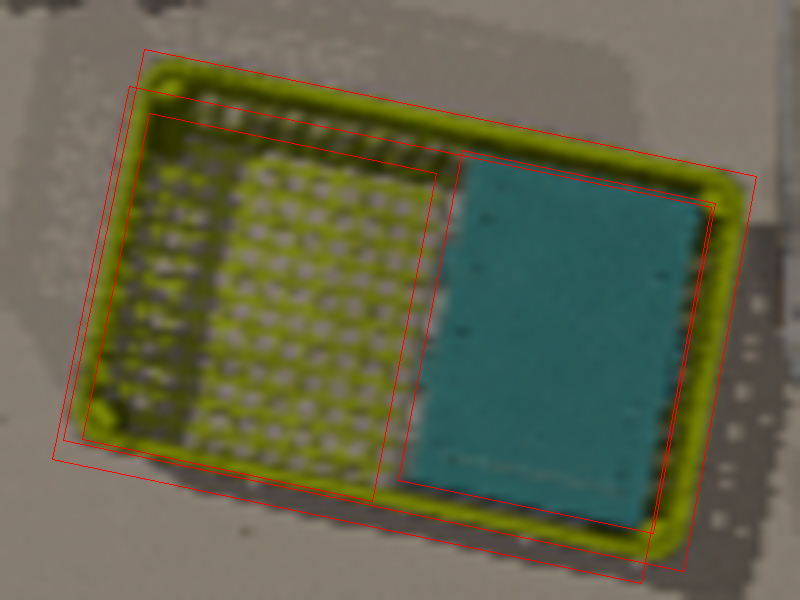

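```bash
cat >> h.py <<'E'
from scipy.linalg import logm,expm
def T4(Rm,p):
    T=np.eye(4);T[:3,:3]=Rm;T[:3,3]=p;return T
def cur():
    o=robot.get_obs(); return T4(R.from_quat(o["tool_rot"]).as_matrix(),o["position"])
def toolR(yaw,tilt): # tilt: 30deg lean => tool x=tin x, y=-tin z, z=tin y
    M=Rz(yaw)@R.from_euler('y',-tilt).as_matrix()
    return np.column_stack([M[:,0],-M[:,2],M[:,1]])
def flip(Rm): return Rm@np.diag([-1,1,-1])
def plan(Tt,Tc=None,N=None,vmax=38,wmax=6.5):
    Tc=cur() if Tc is None else Tc
    rel=np.linalg.inv(Tc)@Tt
    w=R.from_matrix(rel[:3,:3]).as_rotvec()
    n=max(1,int(np.ceil(max(np.linalg.norm(rel[:3,3])*1000/vmax,np.degrees(np.linalg.norm(w))/wmax)))) if N is None else N
    S=expm(np.real(logm(rel))/n)
    d=S[:3,3]/.1; a=R.from_matrix(S[:3,:3]).as_rotvec()/np.pi
    print("rows",n,"shift",d.round(3).tolist(),"turn",a.round(4).tolist(),"| total mm",(rel[:3,3]*1000).round(1).tolist(),"deg",np.degrees(w).round(1).tolist())
RACK=[.5814,.1407,-.1709]; BSK=[.6192,-.3138,-.2216]
def wgrab(name):
    robot.get_obs(); p=eyes.camera_params("wrist"); im=eyes.camera("wrist")
    cv2.imwrite(f"pics/{name}.png",im[:,:,::-1]); import pickle; pickle.dump(p,open(f"pics/{name}.pkl","wb")); return im,p
E
python3 - <<'E'
from h import *
C=cur(); print(C.round(3))
p=eyes.camera_params("wrist"); Rc=cv2.Rodrigues(p["rvec"])[0]; c=-Rc.T@p["tvec"]
print("cam in tool", (C[:3,:3].T@(c-C[:3,3])).round(3),"\n axes",(C[:3,:3].T@Rc.T).round(3),p["K"])
print("tcp px",proj("top",C[:3,3]),proj("scene",C[:3,3]))
# view pose: above rack, tilted, 200mm off
v=RACK; M=Rz(v[2]); n=M@[-.5,0,.866]; mid=np.array([v[0],v[1],0])+M@[-.009,0,.047]
for f in (0,1):
    Rt_=toolR(v[2],np.pi/6); Rt_=flip(Rt_) if f else Rt_
    print("tilt view",f); plan(T4(Rt_,mid+n*.26))
    Rd=toolR(v[2],0); Rd=flip(Rd) if f else Rd
    plan(T4(Rd,mid+[0,0,.25]))
E
```

```text
[[ 0.951 -0.001  0.308  0.192]
 [-0.308 -0.002  0.951  0.594]
 [-0.    -1.    -0.002  0.247]
 [ 0.     0.     0.     1.   ]]
cam in tool [-0.069 -0.138  0.   ] 
 axes [[-0.     0.967  0.253]
 [ 0.001 -0.253  0.967]
 [ 1.     0.    -0.001]] [[294.65886009   0.         277.43997106]
 [  0.         294.65886009 209.23663977]
 [  0.           0.           1.        ]]
tcp px [[ 76.50036658 312.00127354]] [[92.97535522 94.02413066]]
tilt view 0
rows 14 shift [0.25, 0.042, -0.254] turn [0.0009, -0.0031, -0.0119] | total mm [372.4, -25.0, -331.3] deg [2.2, -7.9, -30.0]
rows 16 shift [0.3, -0.031, -0.216] turn [0.0, -0.0028, -0.0] | total mm [501.1, -49.9, -313.0] deg [0.1, -8.1, -0.0]
tilt view 1
rows 27 shift [0.208, -0.034, 0.18] turn [0.0092, 0.0342, 0.0007] | total mm [372.4, -25.0, -331.3] deg [44.6, 166.3, 3.3]
rows 27 shift [0.208, -0.019, 0.255] turn [0.0, 0.0354, 0.0] | total mm [501.1, -49.9, -313.0] deg [0.0, 171.9, 0.2]
```

>>> play_rows(series=[[1, 0.25, 0.042, -0.254, 0.001, -0.003, -0.012], [1, 0.25, 0.042, -0.254, 0.001, -0.003, -0.012], [1, 0.25, 0.042, -0.254, 0.001, -0.003, -0.012], [1, 0.25, 0.042, -0.254, 0.001, -0.003, -0.012], [1, 0.25, 0.042, -0.254, 0.001, -0.003, -0.012], [1, 0.25, 0.042, -0.254, 0.001, -0.003, -0.012], [1, 0.25, 0.042, -0.254, 0.001, -0.003, -0.012], [1, 0.25, 0.042, -0.254, 0.001, -0.003, -0.012], [1, 0.25, 0.042, -0.254, 0.001, -0.003, -0.012], [1, 0.25, 0.042, -0.254, 0.001, -0.003, -0.012], [1, 0.25, 0.042, -0.254, 0.001, -0.003, -0.012], [1, 0.25, 0.042, -0.254, 0.001, -0.003, -0.012]], grip_force=35)

```text
time: 1.1
position: [0.4053, 0.2211, 0.257]
tool_rot: [0.698, 0.091, 0.226, -0.674]
ft_force: [-0.0, -0.0, -0.1]
grip_width: 0.087
```

>>> play_rows(series=[[1, 0.25, 0.042, -0.254, 0.001, -0.003, -0.012], [1, 0.25, 0.042, -0.254, 0.001, -0.003, -0.012], [1, 0, 0, 0, 0, 0, 0], [1, 0, 0, 0, 0, 0, 0]])

```text
time: 1.43
position: [0.4434, 0.1618, 0.2719]
tool_rot: [0.694, 0.122, 0.247, -0.666]
ft_force: [0.1, 0.6, -0.6]
grip_width: 0.0871
```

Run:
```python
from h import *
im,p=wgrab("w1"); o=robot.get_obs(); print(o["time"],o["position"],o["ft_force"],o["joint_velocities"].round(3),o["q"].round(2)); print(cur().round(3))
v=RACK
for n,s in (("r",1),("g",-1)):
    print(proj(0,tin(v,s),p).round(1).tolist())
```

```text
1.4833 [0.44281777 0.16293464 0.27160313] [-0.04287268  0.0943796  -0.22940673] [ 0.045  0.005  0.002 -0.    -0.002 -0.002] [ 0.23  0.19  2.08 -0.49  0.43 -0.76]
[[ 0.849  0.497  0.177  0.443]
 [-0.157 -0.082  0.984  0.163]
 [ 0.504 -0.864  0.008  0.272]
 [ 0.     0.     0.     1.   ]]
[[360.7, 240.8], [309.8, 241.4], [311.7, 134.7], [367.7, 134.1]]
[[249.4, 242.1], [198.5, 242.7], [189.3, 136.2], [245.3, 135.5]]
```

View pics/w1.png

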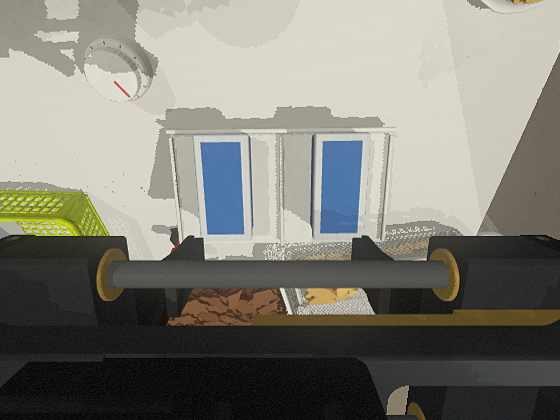

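Run:
```python
import cv2
im=cv2.imread("pics/w1.png")[118:253,165:405]
cv2.imwrite("pics/w1c.png",cv2.resize(im,(800,450),interpolation=cv2.INTER_CUBIC))
```

```text
(no output)
```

View pics/w1c.png

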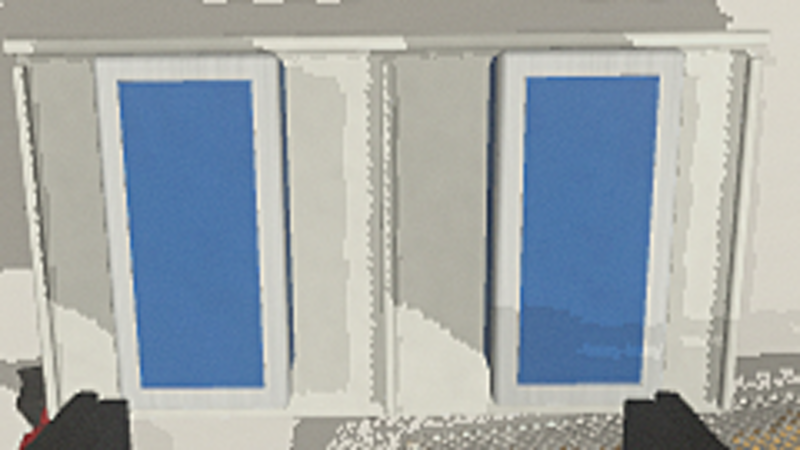

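```bash
cat > fit2.py <<'E'
from h import *
import pickle
p=pickle.load(open("pics/w1.pkl","rb"))
k=800/240
def c(L): return (np.array(L,float)+.5)/k-.5+[165,118]
wl=c([(660,402),(493,405),(496,51),(683,50)]); wr=c([(290,406),(118,410),(95,55),(280,52)])
r=least_squares(lambda v:np.r_[(proj(0,tin(v,1),p)-wl).ravel(),(proj(0,tin(v,-1),p)-wr).ravel()],RACK); print("rack",r.x,r.fun.round(1))
for s,w in ((1,wl),(-1,wr)):
    q=least_squares(lambda v:(proj(0,tin(v,s),p)-w).ravel(),RACK); print(s,q.x,q.fun.round(1)); 
    print(" centre", tin(q.x,s,np.array([[0,0,0]])), "from joint",tin(r.x,s,np.array([[0,0,0]])))
    # with free height offset along normal
    def g(u):
        X=tin(u[:3],s)+np.array([0,0,u[3]]); return (proj(0,X,p)-w).ravel()
    q=least_squares(g,RACK+[0]); print(" free z",q.x,q.fun.round(1))
E
python3 fit2.py
```

```text
rack [ 0.57910633  0.14393073 -0.17421163] [ 0.6  1.2 -0.4  0.8  1.2 -0.3  1.3 -0.6 -0.3  1.1  0.2  0.4 -1.7 -0.4
 -0.9 -0. ]
1 [ 0.57948659  0.14333219 -0.16494752] [ 0.5  1.  -0.7  0.9 -0.  -0.2  0.2 -0.9]
 centre [[0.58210279 0.21385988 0.047     ]] from joint [[0.58237578 0.21443116 0.047     ]]
 free z [ 0.58266098  0.14384586 -0.1650998  -0.00397943] [ 0.1  0.1 -0.3 -0.   0.4  0.3 -0.2 -0.4]
-1 [ 0.57955503  0.1444229  -0.18248199] [ 0.   1.1  0.4  0.2 -0.7 -0.8  0.3  0. ]
 centre [[0.5580015  0.07721839 0.047     ]] from joint [[0.55810934 0.07655027 0.047     ]]
 free z [ 0.58144349  0.14348132 -0.18239197 -0.00265052] [-0.2  0.5  0.6 -0.5 -0.4 -0.4  0.   0.4]
```

```bash
cat >> h.py <<'E'
CEN={1:np.array([.5822,.2140,.047]),-1:np.array([.5580,.0770,.047])}; YAW={1:-.168,-1:-.178}
def slope(s,h): # TCP pose with TCP h above tin underside along normal
    return T4(toolR(YAW[s],np.pi/6), CEN[s]+Rz(YAW[s])@[-.5,0,.8660]*h)
E
python3 - <<'E'
from h import *
plan(slope(1,.115)); plan(slope(1,.039),slope(1,.115))
E
```

```text
rows 5 shift [-0.003, 0.288, 0.147] turn [-0.0001, -0.0008, 0.0003] | total mm [-2.3, 144.1, 73.4] deg [-0.1, -0.7, 0.3]
rows 2 shift [0.0, 0.38, 0.0] turn [-0.0, -0.0, -0.0] | total mm [0.0, 76.0, 0.0] deg [-0.0, -0.0, -0.0]
```

>>> play_rows(series=[[1, -0.003, 0.288, 0.147, 0, -0.001, 0], [1, -0.003, 0.288, 0.147, 0, -0.001, 0], [1, -0.003, 0.288, 0.147, 0, -0.001, 0], [1, -0.003, 0.288, 0.147, 0, -0.001, 0], [1, -0.003, 0.288, 0.147, 0, -0.001, 0], [1, 0, 0, 0, 0, 0, 0], [1, 0, 0, 0, 0, 0, 0], [1, 0, 0, 0, 0, 0, 0]])

```text
time: 2.15
position: [0.5245, 0.2253, 0.147]
tool_rot: [0.696, 0.129, 0.238, -0.665]
ft_force: [0.4, -0.6, -0.1]
grip_width: 0.0871
```

Run:
```python
from h import *
plan(slope(1,.115)); plan(slope(1,.039))
im,p=wgrab("w2")
im=cv2.imread("pics/w2.png"); 
for s in (1,-1):
    cv2.polylines(im,[proj(0,(Rz(YAW[s])@(Rt@LID.T)).T+CEN[s],p).round().astype(int).reshape(-1,1,2)],True,(0,0,255),1)
cv2.imwrite("pics/w2d.png",im)
```

```text
rows 1 shift [0.008, 0.01, -0.015] turn [-0.0009, 0.0023, 0.0014] | total mm [0.8, 1.0, -1.5] deg [-0.2, 0.4, 0.3]
rows 3 shift [0.002, 0.257, -0.005] turn [-0.0003, 0.0008, 0.0005] | total mm [0.5, 77.0, -1.7] deg [-0.2, 0.4, 0.3]
```

View pics/w2d.png

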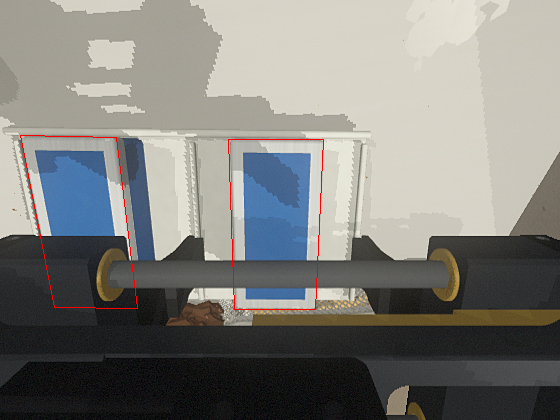

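The overlay of the model lid fits both tins to about a pixel. The left tin (lid edges at columns 230 and 323) sits between the fingers at columns 200 and 357. Next I descend and grip.

>>> play_rows(series=[[1, 0.002, 0.257, -0.005, 0, 0.001, 0.001], [1, 0.002, 0.257, -0.005, 0, 0.001, 0], [1, 0.002, 0.257, -0.005, 0, 0, 0], [1, 0, 0, 0, 0, 0, 0], [1, 0, 0, 0, 0, 0, 0]])

```text
time: 2.62
position: [0.5645, 0.2163, 0.082]
tool_rot: [0.695, 0.127, 0.24, -0.666]
ft_force: [0.6, -0.2, 0.3]
grip_width: 0.0872
```

Run:
```python
from h import *
plan(slope(1,.039)); print(robot.get_obs()["ft_force"])
```

```text
rows 1 shift [-0.02, 0.002, 0.007] turn [-0.0008, 0.0005, 0.001] | total mm [-2.0, 0.2, 0.7] deg [-0.1, 0.1, 0.2]
[ 0.57528552 -0.23584373  0.3491091 ]
```

>>> play_rows(series=[[0, -0.01, 0, 0, 0, 0, 0], [0, 0, 0, 0, 0, 0, 0], [0, 0, 0, 0, 0, 0, 0], [0, 0, 0, 0, 0, 0, 0], [0, 0, 0, 0, 0, 0, 0], [0, 0, 0, 0, 0, 0, 0], [0, 0, 0, 0, 0, 0, 0], [0, 0, 0, 0, 0, 0, 0]], grip_force=35)

```text
time: 3.28
position: [0.564, 0.2174, 0.0819]
tool_rot: [0.695, 0.126, 0.241, -0.666]
ft_force: [-1.7, 0.8, 6.4]
grip_width: 0.0637
```

Run:
```python
from h import *
plan(slope(1,.039)); o=robot.get_obs();print(o["ft_force"],o["grip_width"],o["moment"])
```

```text
rows 1 shift [-0.014, 0.005, -0.003] turn [-0.0011, -0.0002, 0.001] | total mm [-1.4, 0.5, -0.3] deg [-0.2, -0.0, 0.2]
[-1.73158964  0.84951345  6.41911401] 0.06365775084431413 [ 0.05530635  0.15939199 -0.02750701]
```

>>> play_rows(series=[[0, 0, -0.1, 0, 0, 0, 0], [0, 0, -0.1, 0, 0, 0, 0], [0, 0, -0.2, 0, 0, 0, 0], [0, 0, -0.2, 0, 0, 0, 0], [0, 0, 0, 0, 0, 0, 0], [0, 0, 0, 0, 0, 0, 0], [0, 0, 0, 0, 0, 0, 0], [0, 0, 0, 0, 0, 0, 0], [0, 0, 0, 0, 0, 0, 0]])

```text
time: 4.03
position: [0.5344, 0.2216, 0.1316]
tool_rot: [0.695, 0.125, 0.24, -0.666]
ft_force: [0.9, 0.5, -1.9]
grip_width: 0.0639
```

Run:
```python
from h import *
plan(slope(1,.039)); o=robot.get_obs();print(o["ft_force"],o["grip_width"],o["moment"],o["joint_torque"].round(2))
wgrab("w3")
o=robot.get_obs();print(o["ft_force"])
```

```text
rows 2 shift [-0.002, 0.292, 0.002] turn [-0.0003, -0.0001, 0.0001] | total mm [-0.4, 58.4, 0.4] deg [-0.1, -0.1, 0.0]
[ 0.91011551  0.47136179 -1.87505467] 0.06391334546281417 [ 0.06857973  0.48847252 -0.0155647 ] [ 7.000e-02 -3.904e+01 -9.030e+00 -5.500e-01 -1.000e-01 -1.000e-02]
[-0.0570854  -0.08386684 -2.69499183]
```

View pics/w3.png

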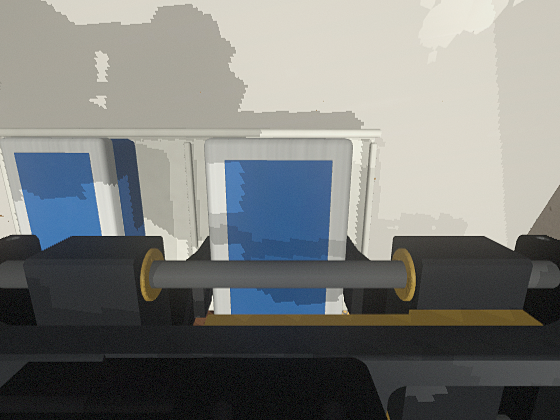

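The tin is held clear (lid at columns 207–352). The force reads about -2 to -2.7 N, so I'll take one settled reading.

>>> play_rows(series=[[0, 0, 0, 0, 0, 0, 0], [0, 0, 0, 0, 0, 0, 0], [0, 0, 0, 0, 0, 0, 0]])

```text
time: 4.33
position: [0.5343, 0.2218, 0.1323]
tool_rot: [0.695, 0.125, 0.24, -0.666]
ft_force: [0.6, -0.3, -2.2]
grip_width: 0.0635
```

>>> play_rows(series=[[0, 0, 0, 0, 0, 0, 0], [0, 0, 0, 0, 0, 0, 0]])

```text
time: 4.5
position: [0.5344, 0.2219, 0.1326]
tool_rot: [0.695, 0.126, 0.24, -0.666]
ft_force: [-0.5, 0.3, -1.7]
grip_width: 0.0636
```

Run:
```python
from h import *
plan(slope(1,.039)); o=robot.get_obs();print(o["ft_force"],o["moment"])
```

```text
rows 2 shift [-0.004, 0.297, 0.001] turn [-0.0004, -0.0002, 0.0002] | total mm [-0.9, 59.4, 0.1] deg [-0.1, -0.1, 0.1]
[-0.45164432  0.28074616 -1.6926662 ] [0.09480666 0.48772676 0.0415362 ]
```

The left tin weighs about 0.21 kg, so it looks like the light one. I'll lay it back.

>>> play_rows(series=[[0, 0, 0.2, 0, 0, 0, 0], [0, 0, 0.2, 0, 0, 0, 0], [0, 0, 0.1, 0, 0, 0, 0], [0, 0, 0.06, 0, 0, 0, 0], [0, 0, 0.03, 0, 0, 0, 0], [0, 0, 0, 0, 0, 0, 0], [0, 0, 0, 0, 0, 0, 0], [0, 0, 0, 0, 0, 0, 0]])

```text
time: 5.17
position: [0.5625, 0.2176, 0.085]
tool_rot: [0.695, 0.128, 0.241, -0.666]
ft_force: [-14.6, 1.5, 24.0]
grip_width: 0.0641
```

Run:
```python
from h import *
plan(slope(1,.039)); o=robot.get_obs();print(o["ft_force"],o["moment"])
```

```text
rows 1 shift [-0.017, 0.039, -0.002] turn [-0.0011, 0.0002, 0.0017] | total mm [-1.7, 3.9, -0.2] deg [-0.2, 0.0, 0.3]
[-14.64605524   1.50111502  24.03939749] [-0.34912775  0.38195647 -0.14239947]
```

Run:
```python
from h import *
im,p=wgrab("w4")
s=eyes.camera("scene")[:,:,::-1]
cv2.imwrite("pics/s4c.png",cv2.resize(s[120:215,200:327],None,fx=6,fy=6,interpolation=cv2.INTER_CUBIC))
print(robot.get_obs()["ft_force"])
```

```text
[-12.76605561   1.69583367  23.93996738]
```

View pics/w4.png

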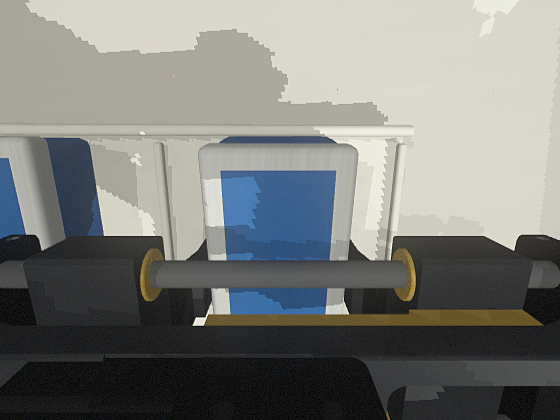

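View pics/s4c.png

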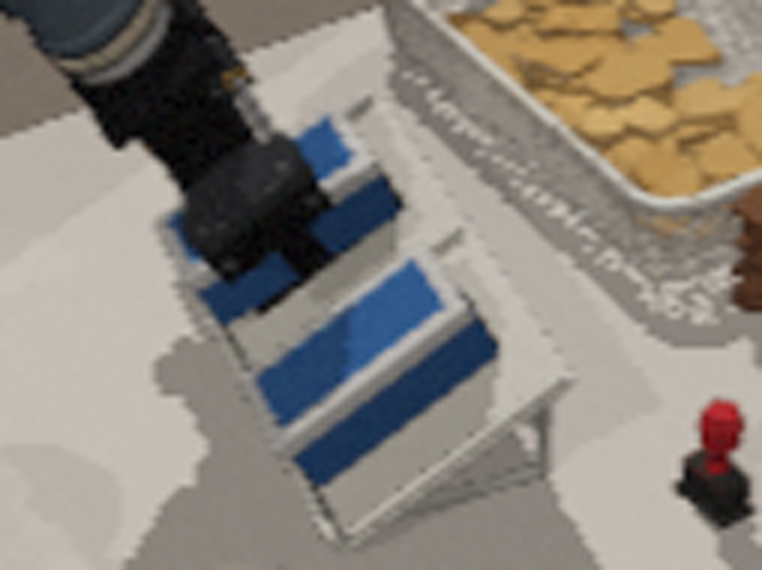

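The low end of the tin has caught on the lip: its end face shows at about (280,138) and the lid edge has dropped to row 145. I'll lift a little, shift up-slope and try again.

>>> play_rows(series=[[0, 0, -0.1, 0, 0, 0, 0], [0, 0, -0.15, 0, 0, 0, 0], [0, 0.07, 0, 0, 0, 0, 0], [0, 0, 0, 0, 0, 0, 0], [0, 0, 0, 0, 0, 0, 0], [0, 0, 0, 0, 0, 0, 0]])

```text
time: 5.77
position: [0.5571, 0.218, 0.1065]
tool_rot: [0.695, 0.125, 0.24, -0.666]
ft_force: [0.3, 0.4, -2.0]
grip_width: 0.0634
```

Run:
```python
from h import *
plan(slope(1,.039)); im,p=wgrab("w5")
s=eyes.camera("scene")[:,:,::-1]
cv2.imwrite("pics/s5c.png",cv2.resize(s[120:215,200:327],None,fx=6,fy=6,interpolation=cv2.INTER_CUBIC))
print(robot.get_obs()["ft_force"])
```

```text
rows 1 shift [-0.078, 0.252, 0.002] turn [-0.0008, -0.0004, 0.0004] | total mm [-7.8, 25.2, 0.2] deg [-0.1, -0.1, 0.1]
[-0.03812974  0.43482686 -2.49204609]
```

View pics/w5.png

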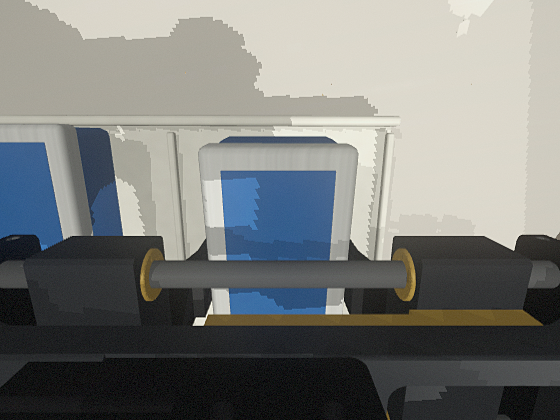

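View pics/s5c.png

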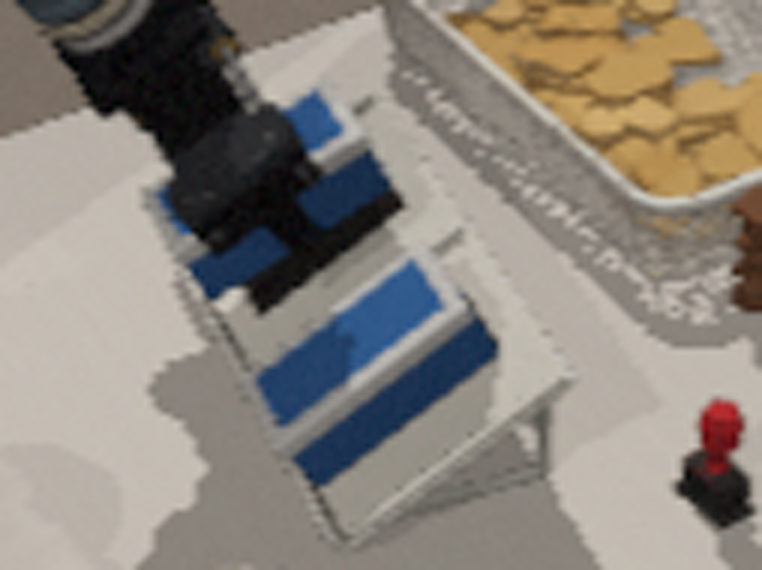

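Run:
```python
import cv2,numpy as np
a=cv2.imread("pics/w3.png")[115:240,190:370];b=cv2.imread("pics/w5.png")[115:240,190:370]
cv2.imwrite("pics/w35.png",np.hstack([cv2.resize(i,(400,278),interpolation=cv2.INTER_CUBIC) for i in (a,b)]))
cv2.imwrite("pics/w3z.png",cv2.resize(a,(720,500),interpolation=cv2.INTER_CUBIC));cv2.imwrite("pics/w5z.png",cv2.resize(b,(720,500),interpolation=cv2.INTER_CUBIC))
```

```text
(no output)
```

View pics/w3z.png

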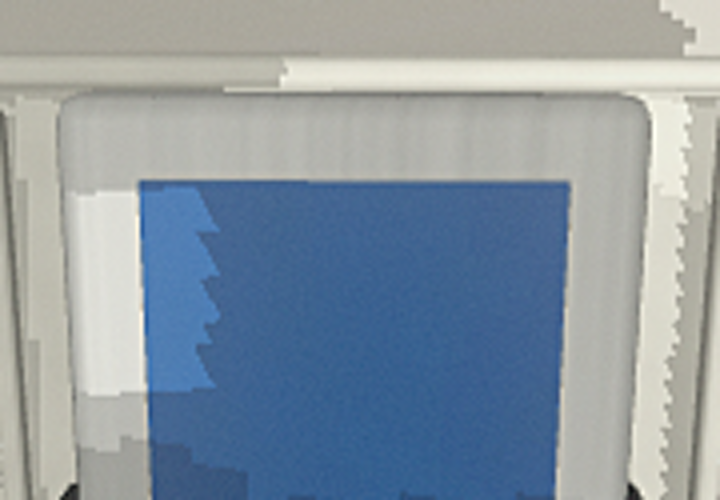

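View pics/w5z.png

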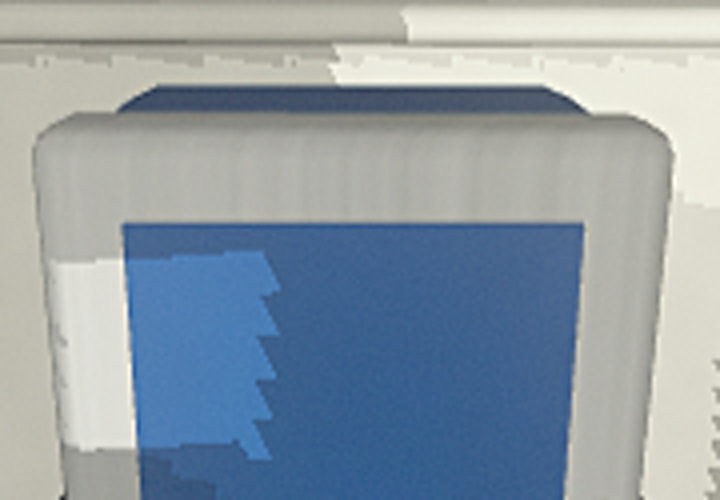

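>>> play_rows(series=[[0, 0, 0, 0, 0, 0, -0.028], [0, 0, 0.12, 0, 0, 0, 0], [0, 0, 0.08, 0, 0, 0, 0], [0, 0, 0.02, 0, 0, 0, 0], [0, 0, 0, 0, 0, 0, 0], [0, 0, 0, 0, 0, 0, 0]])

```text
time: 6.37
position: [0.5759, 0.2216, 0.0992]
tool_rot: [0.696, 0.14, 0.256, -0.656]
ft_force: [0.3, -0.2, -2.5]
grip_width: 0.064
```

Run:
```python
from h import *
plan(slope(1,.039)); o=robot.get_obs(); print(o["ft_force"],o["moment"])
im,p=wgrab("w6")
cv2.imwrite("pics/w6z.png",cv2.resize(im[100:250,170:390,::-1],(770,525),interpolation=cv2.INTER_CUBIC))
```

```text
rows 1 shift [-0.201, 0.091, -0.064] turn [0.0029, -0.0002, 0.015] | total mm [-20.1, 9.1, -6.4] deg [0.5, -0.0, 2.7]
[ 0.2647273  -0.24239064 -2.48525679] [ 0.11014602  0.48166972 -0.03035595]
```

View pics/w6z.png

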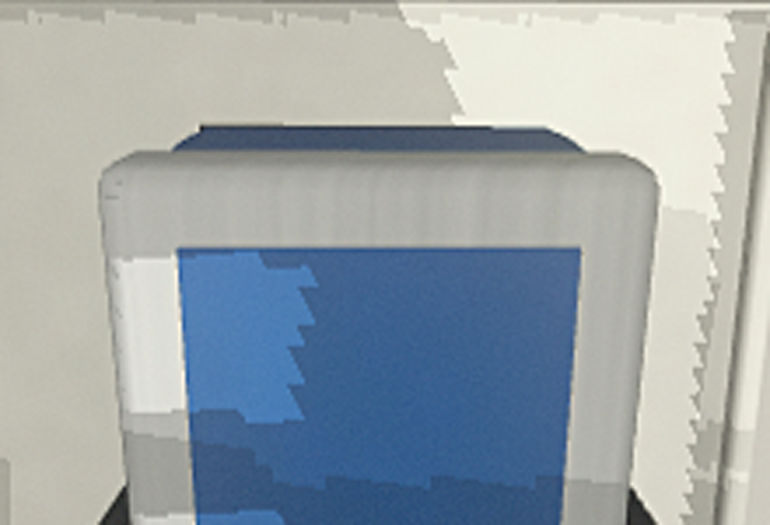

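Run:
```python
from h import *
o=robot.get_obs(); print(o["q"].round(3),o["joint_velocities"].round(2)); print(cur().round(3)); print(slope(1,.039).round(3))
```

```text
[ 0.302  0.687  1.901 -1.43   0.258  0.261] [ 0.   -0.01  0.    0.    0.    0.  ]
[[ 0.83   0.531  0.172  0.576]
 [-0.141 -0.099  0.985  0.222]
 [ 0.54  -0.841 -0.007  0.099]
 [ 0.     0.     0.     1.   ]]
[[ 0.854  0.493  0.167  0.563]
 [-0.145 -0.084  0.986  0.217]
 [ 0.5   -0.866  0.     0.081]
 [ 0.     0.     0.     1.   ]]
```

Joint 4 ran to its limit close to the wrist singularity, so the arm can't lean further there. I'll go back to the nominal lean, set the tin down lightly up-slope of the lip, and let it level itself by contact at a reduced grip.

Run:
```python
from h import *
T=slope(1,.039+.025); T[:3,3]+=T[:3,0]*.008; plan(T); plan(T,N=4)
```

```text
rows 1 shift [-0.11, -0.153, -0.067] turn [0.0028, -0.0002, 0.015] | total mm [-11.0, -15.3, -6.7] deg [0.5, -0.0, 2.7]
rows 4 shift [-0.028, -0.038, -0.017] turn [0.0007, -0.0001, 0.0038] | total mm [-11.0, -15.3, -6.7] deg [0.5, -0.0, 2.7]
```

>>> play_rows(series=[[0, -0.028, -0.038, -0.017, 0.0007, 0, 0.0038], [0, -0.028, -0.038, -0.017, 0.0007, 0, 0.0038], [0, -0.028, -0.038, -0.017, 0.0007, 0, 0.0038], [0, -0.028, -0.038, -0.017, 0.0007, 0, 0.0038], [0, 0, 0, 0, 0, 0, 0], [0, 0, 0, 0, 0, 0, 0]])

```text
time: 6.92
position: [0.5576, 0.2181, 0.1072]
tool_rot: [0.696, 0.125, 0.24, -0.665]
ft_force: [-0.6, 0.5, -1.8]
grip_width: 0.0638
```

Run:
```python
from h import *
T=slope(1,.039+.025); T[:3,3]+=T[:3,0]*.008; plan(T);print(robot.get_obs()["q"].round(3))
```

```text
rows 1 shift [-0.005, 0.006, 0.0] turn [-0.0001, -0.0004, 0.0002] | total mm [-0.5, 0.6, 0.0] deg [-0.0, -0.1, 0.0]
[ 0.291  0.652  1.923 -1.199  0.24   0.024]
```

>>> play_rows(series=[[0, 0, 0.15, 0, 0, 0, 0], [0, 0, 0.04, 0, 0, 0, 0], [0, 0, 0.03, 0, 0, 0, 0], [0, 0, 0.02, 0, 0, 0, 0], [0, 0, 0, 0, 0, 0, 0]], grip_force=12)

```text
time: 7.33
position: [0.569, 0.2162, 0.0855]
tool_rot: [0.696, 0.124, 0.24, -0.665]
ft_force: [-0.3, -0.1, -1.8]
grip_width: 0.0642
```

Run:
```python
from h import *
T=slope(1,.039); plan(T);o=robot.get_obs();print(o["q"].round(3),o["ft_force"],o["grip_width"])
im,p=wgrab("w7")
cv2.imwrite("pics/w7z.png",cv2.resize(im[100:250,170:390,::-1],(770,525),interpolation=cv2.INTER_CUBIC))
```

```text
rows 1 shift [-0.076, 0.011, 0.0] turn [-0.0, -0.0002, -0.0003] | total mm [-7.6, 1.1, 0.0] deg [-0.0, -0.0, -0.1]
[ 0.28   0.701  1.906 -1.324  0.225  0.143] [-0.34839423 -0.11976426 -1.78824487] 0.06418848422743367
```

View pics/w7z.png

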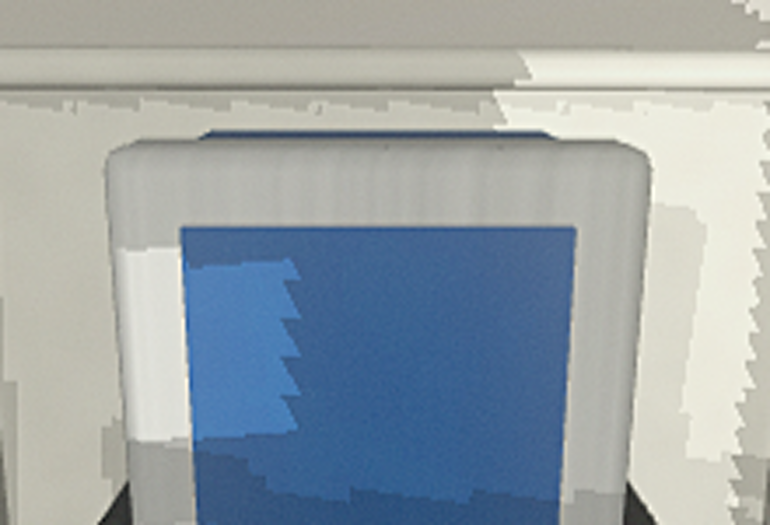

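>>> play_rows(series=[[0, 0, 0.02, 0, 0, 0, 0], [0, 0, 0.01, 0, 0, 0, 0], [0, 0, 0, 0, 0, 0, 0]])

```text
time: 7.63
position: [0.5707, 0.2161, 0.0834]
tool_rot: [0.696, 0.125, 0.24, -0.666]
ft_force: [-2.8, 1.2, -0.7]
grip_width: 0.0636
```

Run:
```python
from h import *
T=slope(1,.039); plan(T);o=robot.get_obs();print(o["q"].round(3),o["ft_force"],o["grip_width"])
im,p=wgrab("w8")
cv2.imwrite("pics/w8z.png",cv2.resize(im[100:250,170:390,::-1],(770,525),interpolation=cv2.INTER_CUBIC))
```

```text
rows 1 shift [-0.081, -0.016, -0.002] turn [-0.0002, -0.0003, -0.0001] | total mm [-8.1, -1.6, -0.2] deg [-0.0, -0.1, -0.0]
[ 0.279  0.706  1.904 -1.34   0.223  0.158] [-2.79230031  1.24458296 -0.72861137] 0.06357020921983814
```

View pics/w8z.png

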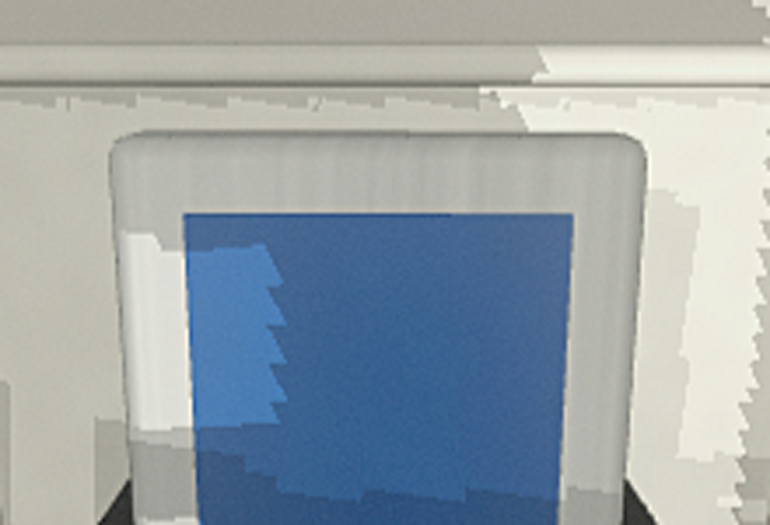

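The tin now lies parallel to the slope with no end face showing. I'll slide it about 6 mm towards the lip and release.

>>> play_rows(series=[[0, -0.02, 0.005, 0, 0, 0, 0], [0, -0.02, 0.005, 0, 0, 0, 0], [0, -0.02, 0, 0, 0, 0, 0], [0, 0, 0, 0, 0, 0, 0]])

```text
time: 8.02
position: [0.5668, 0.2169, 0.0799]
tool_rot: [0.696, 0.125, 0.24, -0.665]
ft_force: [0.1, -0.2, 0.8]
grip_width: 0.0638
```

>>> play_rows(series=[[1, 0, 0, 0, 0, 0, 0], [1, 0, 0, 0, 0, 0, 0], [1, 0, 0, 0, 0, 0, 0], [1, 0, 0, 0, 0, 0, 0], [1, 0, 0, 0, 0, 0, 0]])

```text
time: 8.43
position: [0.5664, 0.2168, 0.0795]
tool_rot: [0.696, 0.125, 0.24, -0.665]
ft_force: [0.6, 0.9, -0.2]
grip_width: 0.0846
```

Run:
```python
from h import *
T=slope(1,.039); plan(T);o=robot.get_obs();print(o["q"].round(3),o["ft_force"],o["grip_width"])
im,p=wgrab("w9")
```

```text
rows 1 shift [-0.023, -0.028, -0.001] turn [-0.0001, -0.0004, -0.0] | total mm [-2.3, -2.8, -0.1] deg [-0.0, -0.1, -0.0]
[ 0.283  0.712  1.914 -1.408  0.222  0.232] [ 0.55797121  0.86768946 -0.23769287] 0.08461267764137986
```

View pics/w9.png

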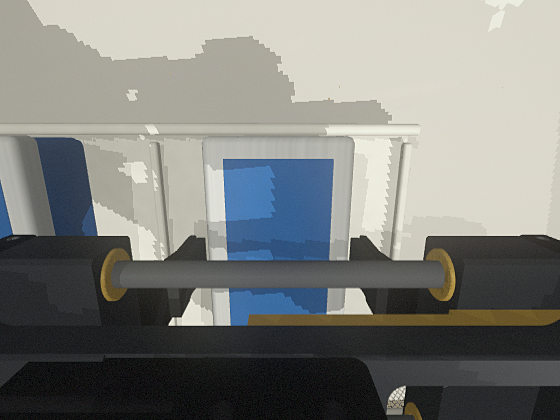

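The tin lies flat in its bay against the lip (lid at columns 203–354). Next I back off and go to the right tin with a smaller lean of about 22°, to stay clear of the singularity.

```bash
cat >> h.py <<'E'
def slope2(s,h,lean,x=0):  # TCP such that grasp point is h above underside along tin normal, tool leaning 'lean' deg
    Rm=toolR(YAW[s],np.radians(lean)); M=Rz(YAW[s])@Rt
    return T4(Rm, CEN[s]+M@[x,0,h]-Rm[:,1]*.006)
E
python3 - <<'E'
from h import *
C=cur(); U=C.copy(); U[:3,3]-=C[:3,1]*.09
A=slope2(-1,.033,22); B=A.copy(); B[:3,3]-=A[:3,1]*.085
plan(B,U); plan(A,B)
E
```

```text
rows 4 shift [0.026, 0.006, -0.347] turn [-0.0004, 0.0006, 0.0111] | total mm [9.7, 2.6, -138.7] deg [-0.3, 0.4, 8.0]
rows 3 shift [-0.0, 0.283, 0.0] turn [-0.0, -0.0, -0.0] | total mm [0.0, 85.0, 0.0] deg [-0.0, -0.0, -0.0]
```

>>> play_rows(series=[[1, 0, -0.2, 0, 0, 0, 0], [1, 0, -0.35, 0, 0, 0, 0], [1, 0, -0.35, 0, 0, 0, 0], [1, 0, 0, 0, 0, 0, 0], [1, 0, 0, 0, 0, 0, 0]])

```text
time: 8.9
position: [0.5223, 0.2248, 0.1587]
tool_rot: [0.695, 0.126, 0.241, -0.666]
ft_force: [0.9, 0.5, 0.2]
grip_width: 0.087
```

Run:
```python
from h import *
A=slope2(-1,.033,22); B=A.copy(); B[:3,3]-=A[:3,1]*.085
plan(B); plan(A,B)
print(robot.get_obs()["q"].round(2))
im,p=wgrab("w10")
```

```text
rows 4 shift [0.024, 0.008, -0.348] turn [-0.0005, 0.0006, 0.0113] | total mm [8.9, 3.2, -139.2] deg [-0.4, 0.4, 8.2]
rows 3 shift [-0.0, 0.283, 0.0] turn [-0.0, -0.0, -0.0] | total mm [0.0, 85.0, 0.0] deg [-0.0, -0.0, -0.0]
[ 0.33  0.53  1.96 -0.95  0.3  -0.21]
```

View pics/w10.png

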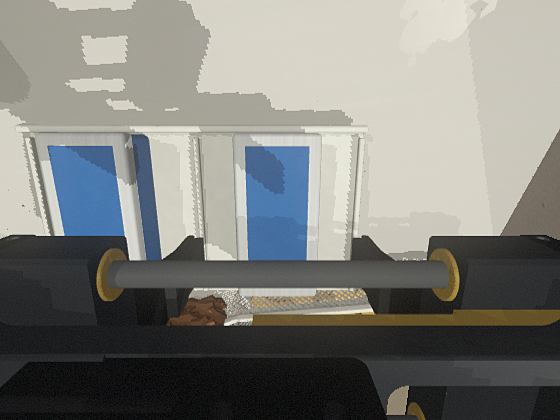

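The left tin rests against the lip (lid at columns 233–322, near row 137), as it did before. Moving on to the right tin.

>>> play_rows(series=[[1, 0.024, 0.008, -0.348, 0, 0.001, 0.011], [1, 0.024, 0.008, -0.348, 0, 0.001, 0.011], [1, 0.024, 0.008, -0.348, 0, 0, 0.011], [1, 0.024, 0.008, -0.348, -0.001, 0, 0.012], [1, 0, 0, 0, 0, 0, 0], [1, 0, 0, 0, 0, 0, 0], [1, 0, 0, 0, 0, 0, 0]], grip_force=40)

```text
time: 9.53
position: [0.5123, 0.1201, 0.1564]
tool_rot: [0.703, 0.084, 0.205, -0.676]
ft_force: [0.7, 0.8, 0.3]
grip_width: 0.0872
```

Run:
```python
from h import *
A=slope2(-1,.033,22); plan(A)
print(robot.get_obs()["q"].round(2))
im,p=wgrab("w11")
im=cv2.imread("pics/w11.png"); 
for s in (1,-1):
    cv2.polylines(im,[proj(0,(Rz(YAW[s])@(Rt@LID.T)).T+CEN[s],p).round().astype(int).reshape(-1,1,2)],True,(0,0,255),1)
cv2.imwrite("pics/w11d.png",im)
```

```text
rows 3 shift [0.005, 0.275, -0.114] turn [0.0002, 0.0003, 0.0032] | total mm [0.6, 82.6, -34.1] deg [0.1, 0.2, 1.7]
[ 0.07  0.48  2.03 -0.42  0.25 -0.94]
```

View pics/w11d.png

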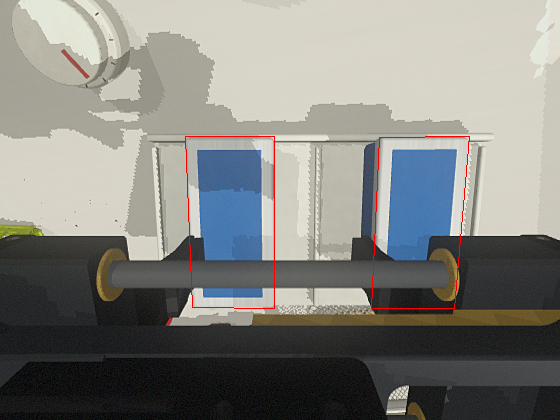

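The joint-speed cap cut the sideways move short by 34 mm. I'll finish it with smaller steps.

>>> play_rows(series=[[1, 0, 0, -0.114, 0, 0, 0.003], [1, 0, 0, -0.114, 0, 0, 0.003], [1, 0.005, 0, -0.114, 0, 0.001, 0.003], [1, 0, 0, 0, 0, 0, 0], [1, 0, 0, 0, 0, 0, 0]])

```text
time: 10.0
position: [0.5066, 0.087, 0.1573]
tool_rot: [0.704, 0.074, 0.197, -0.679]
ft_force: [0.3, -0.4, 0.6]
grip_width: 0.0869
```

Run:
```python
from h import *
A=slope2(-1,.033,22); plan(A,N=4)
print(robot.get_obs()["q"].round(2))
```

```text
rows 4 shift [0.006, 0.208, -0.002] turn [0.0001, 0.0, 0.0002] | total mm [2.4, 83.2, -0.7] deg [0.1, 0.0, 0.2]
[-0.01  0.46  2.05 -0.25  0.26 -1.17]
```

>>> play_rows(series=[[1, 0.006, 0.208, -0.002, 0, 0, 0], [1, 0.006, 0.208, -0.002, 0, 0, 0], [1, 0.006, 0.208, -0.002, 0, 0, 0], [1, 0.006, 0.208, 0, 0, 0, 0], [1, 0, 0, 0, 0, 0, 0], [1, 0, 0, 0, 0, 0, 0]])

```text
time: 10.5
position: [0.539, 0.0807, 0.0804]
tool_rot: [0.704, 0.073, 0.196, -0.679]
ft_force: [0.2, -0.2, 0.7]
grip_width: 0.0868
```

Run:
```python
from h import *
A=slope2(-1,.033,22); plan(A)
print(robot.get_obs()["q"].round(2))
```

```text
rows 1 shift [0.008, -0.005, -0.003] turn [0.0003, 0.0006, 0.0002] | total mm [0.8, -0.5, -0.3] deg [0.1, 0.1, 0.0]
[-0.03  0.65  2.02 -0.58  0.11 -0.86]
```

>>> play_rows(series=[[0, 0.008, 0, 0, 0, 0, 0], [0, 0, 0, 0, 0, 0, 0], [0, 0, 0, 0, 0, 0, 0], [0, 0, 0, 0, 0, 0, 0], [0, 0, 0, 0, 0, 0, 0], [0, 0, 0, 0, 0, 0, 0], [0, 0, 0, 0, 0, 0, 0]], grip_force=50)

```text
time: 11.08
position: [0.5404, 0.0796, 0.0826]
tool_rot: [0.704, 0.074, 0.197, -0.679]
ft_force: [-2.3, 0.5, 7.2]
grip_width: 0.0634
```

Run:
```python
from h import *
A=slope2(-1,.033,22); plan(A)
o=robot.get_obs();print(o["ft_force"],o["grip_width"],o["q"].round(2))
D=Rz(YAW[-1])@[-.5,0,.866]; print("normal in tool",(cur()[:3,:3].T@D).round(3),"up in tool",cur()[2,:3].round(3))
```

```text
rows 1 shift [-0.014, 0.01, 0.005] turn [0.0003, 0.0002, 0.0014] | total mm [-1.4, 1.0, 0.5] deg [0.1, 0.0, 0.2]
[-2.29659883  0.46472027  7.17245421] 0.06341152811814266 [-0.03  0.65  2.02 -0.57  0.11 -0.87]
normal in tool [-0.135 -0.991 -0.001] up in tool [ 0.379 -0.926 -0.001]
```

>>> play_rows(series=[[0, -0.01, -0.1, 0, 0, 0, 0], [0, -0.01, -0.1, 0, 0, 0, 0], [0, -0.015, -0.2, 0, 0, 0, 0], [0, -0.015, -0.2, 0, 0, 0, 0], [0, 0, 0, 0, 0, 0, 0], [0, 0, 0, 0, 0, 0, 0], [0, 0, 0, 0, 0, 0, 0], [0, 0, 0, 0, 0, 0, 0], [0, 0, 0, 0, 0, 0, 0]])

```text
time: 11.83
position: [0.5133, 0.0843, 0.1342]
tool_rot: [0.704, 0.073, 0.196, -0.679]
ft_force: [0.8, -0.2, -5.7]
grip_width: 0.0638
```

Run:
```python
from h import *
A=slope2(-1,.033,22); plan(A)
o=robot.get_obs();print(o["ft_force"],o["grip_width"],o["q"].round(2),o["moment"])
im,p=wgrab("w12"); print(robot.get_obs()["ft_force"])
```

```text
rows 2 shift [0.023, 0.296, 0.004] turn [0.0003, 0.0, 0.0001] | total mm [4.7, 59.2, 0.8] deg [0.1, 0.0, 0.0]
[ 0.75574892 -0.2169969  -5.6523882 ] 0.06378121901701732 [-0.02  0.52  2.05 -0.31  0.2  -1.12] [0.11918432 0.64915154 0.03686999]
[ 0.58380794 -0.91387876 -6.24221203]
```

View pics/w12.png

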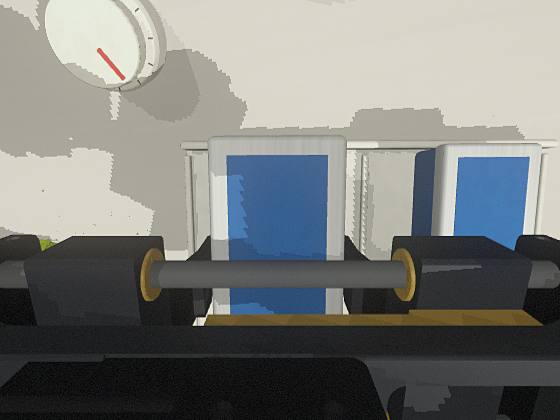

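The right tin weighs about 6 N (roughly 0.6 kg), so it is clearly the heavier one, and the left tin is about 0.21 kg. I'll raise it and carry it above the basket.

```bash
cat >> h.py <<'E'
def spot(v=None):
    v=BSK if v is None else v
    return np.array([v[0],v[1],.003])+Rz(v[2])@[0,.062,0]
def place(h,rel,x=0,v=None,base=0): # rel: tin pitch minus tool lean (deg); h = height of tin underside above spot; x: grasp point x on tin
    v=BSK if v is None else v
    Rm=toolR(v[2],np.radians(-rel)); g=spot(v)+Rz(v[2])@[x,0,.033+h+base]
    return T4(Rm,g-Rm[:,1]*.006)
E
python3 - <<'E'
from h import *
C=cur(); U=C.copy(); U[2,3]+=.08
plan(U,N=4); plan(place(.15,8),U,N=16)
E
```

```text
rows 4 shift [0.075, -0.185, -0.0] turn [0.0, 0.0, 0.0] | total mm [30.0, -74.1, -0.1] deg [0.0, -0.0, 0.0]
rows 16 shift [0.114, 0.03, -0.192] turn [-0.0001, 0.0009, 0.0104] | total mm [156.8, 88.2, -311.1] deg [-0.2, 2.5, 30.1]
```

>>> play_rows(series=[[0, 0.075, -0.185, 0, 0, 0, 0], [0, 0.075, -0.185, 0, 0, 0, 0], [0, 0.075, -0.185, 0, 0, 0, 0], [0, 0.075, -0.185, 0, 0, 0, 0], [0, 0.114, 0.03, -0.192, 0, 0.001, 0.01], [0, 0.114, 0.03, -0.192, 0, 0.001, 0.01], [0, 0.114, 0.03, -0.192, 0, 0.001, 0.01], [0, 0.114, 0.03, -0.192, 0, 0.001, 0.01], [0, 0.114, 0.03, -0.192, 0, 0.001, 0.01], [0, 0.114, 0.03, -0.192, 0, 0.001, 0.01], [0, 0.114, 0.03, -0.192, 0, 0.001, 0.01], [0, 0.114, 0.03, -0.192, 0, 0.001, 0.01]])

```text
time: 12.88
position: [0.5769, -0.0852, 0.2158]
tool_rot: [0.705, -0.025, 0.119, -0.699]
ft_force: [0.9, 0.3, -5.6]
grip_width: 0.0637
```

Run:
```python
from h import *
o=robot.get_obs();print(o["ft_force"],o["q"].round(2),cur().round(3)); plan(place(.15,8),N=10)
```

```text
[ 0.93926776  0.31274177 -5.58978178] [-0.35  0.47  1.67  0.03  0.88 -1.74] [[ 0.971  0.131  0.202  0.577]
 [-0.201 -0.022  0.979 -0.085]
 [ 0.133 -0.991  0.005  0.216]
 [ 0.     0.     0.     1.   ]]
rows 10 shift [0.091, 0.024, -0.153] turn [-0.0002, 0.0006, 0.0087] | total mm [85.7, 34.7, -153.5] deg [-0.3, 1.1, 15.6]
```

>>> play_rows(series=[[0, 0.091, 0.024, -0.153, 0, 0.001, 0.009], [0, 0.091, 0.024, -0.153, 0, 0, 0.009], [0, 0.091, 0.024, -0.153, 0, 0.001, 0.009], [0, 0.091, 0.024, -0.153, 0, 0, 0.009], [0, 0.091, 0.024, -0.153, 0, 0.001, 0.009], [0, 0.091, 0.024, -0.153, -0.001, 0, 0.008], [0, 0.091, 0.024, -0.153, 0, 0.001, 0.009], [0, 0.091, 0.024, -0.153, 0, 0, 0.008], [0, 0.091, 0.024, -0.153, -0.001, 0.001, 0.009], [0, 0.091, 0.024, -0.153, 0, 0, 0.008], [0, 0, 0, 0, 0, 0, 0], [0, 0, 0, 0, 0, 0, 0]])

```text
time: 13.88
position: [0.634, -0.2538, 0.1907]
tool_rot: [-0.696, 0.126, -0.029, 0.706]
ft_force: [0.2, 0.7, -6.1]
grip_width: 0.0637
```

Run:
```python
from h import *
o=robot.get_obs();print(o["q"].round(2)); plan(place(.15,8))
im,p=wgrab("w13"); s=eyes.camera("scene"); cv2.imwrite("pics/s13.png",s[:,:,::-1])
cv2.imwrite("pics/s13c.png",cv2.resize(s[130:310,270:430,::-1],None,fx=3.3,fy=3.3,interpolation=cv2.INTER_CUBIC))
```

```text
[-0.53  0.72  1.22 -0.04  1.34 -1.86]
rows 1 shift [-0.006, -0.012, 0.002] turn [0.0003, 0.0006, 0.0003] | total mm [-0.6, -1.2, 0.2] deg [0.1, 0.1, 0.1]
```

View pics/w13.png

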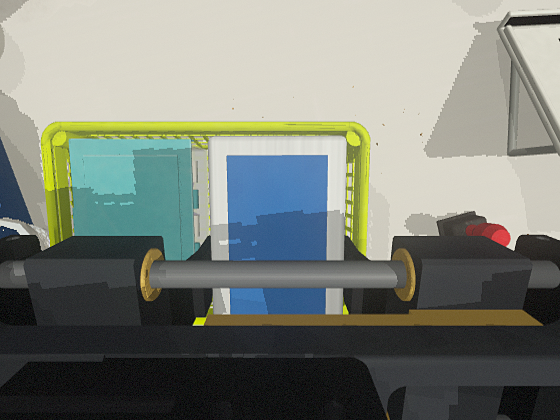

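View pics/s13c.png

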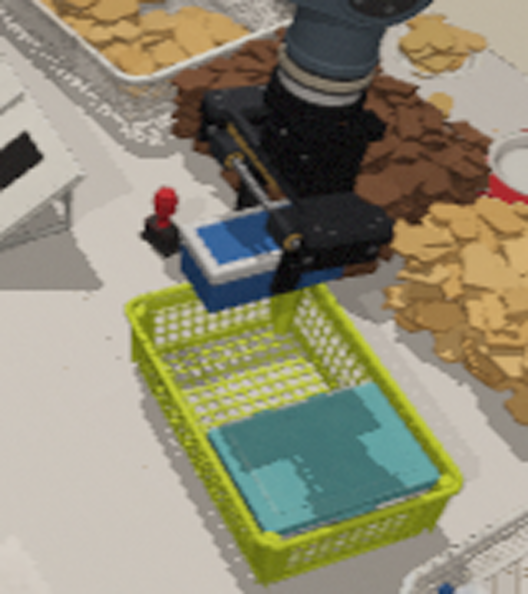

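Run:
```python
from h import *
import pickle
p=pickle.load(open("pics/w13.pkl","rb")); im=cv2.imread("pics/w13.png")
v=BSK
def lb(x0,x1,y0,y1,h): return (Rz(v[2])@np.array([[x1,y1,h],[x1,y0,h],[x0,y0,h],[x0,y1,h]]).T).T+[v[0],v[1],0]
for q,c in ((bask(v),(0,0,255)),(lb(-.079,.079,-.13,-.01,.069),(255,0,255))):
    print(proj(0,q,p).round(1).tolist())
    cv2.polylines(im,[proj(0,q,p).round().astype(int).reshape(-1,1,2)],True,c,1)
cv2.imwrite("pics/w13d.png",cv2.resize(im[100:250,20:400],(798,315),interpolation=cv2.INTER_CUBIC))
```

```text
[[365.8, 327.4], [56.9, 326.6], [38.3, 120.7], [373.9, 121.4]]
[[201.8, 308.8], [76.0, 308.5], [62.1, 139.3], [196.9, 139.6]]
```

View pics/w13d.png

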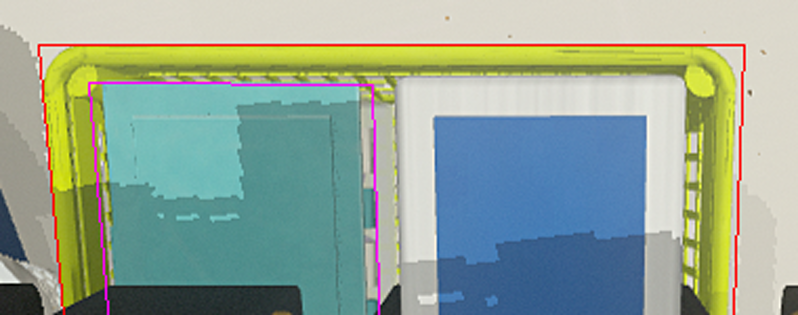

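```bash
cat > pitch.py <<'E'
from h import *
import pickle,sys
def pitch(name,x0,x1,y0,y1):
    p=pickle.load(open(f"pics/{name}.pkl","rb")); im=cv2.imread(f"pics/{name}.png").astype(float)
    f=p["K"][0,0];cx=p["K"][0,2];cy=p["K"][1,2]
    bl=im[:,:,0]-im[:,:,2]   # blue minus red
    L=[];rows=[]
    for r in range(y0,y1):
        l=bl[r,x0:x1]; hi=np.percentile(l,80); th=hi/2
        idx=np.where(l>th)[0]
        # subpixel edges
        a=idx[0];b=idx[-1]
        la=a-(l[a]-th)/(l[a]-l[a-1]); lb=b+(l[b]-th)/(l[b]-l[b+1])
        L.append((la+x0,lb+x0));rows.append(r)
    L=np.array(L);rows=np.array(rows)
    w=L[:,1]-L[:,0]
    A=np.polyfit((rows-cy)/f,w,1); res=w-np.polyval(A,(rows-cy)/f); k=abs(res)<2
    A=np.polyfit(((rows-cy)/f)[k],w[k],1)
    n=np.array([0,A[0],A[1]]); 
    Rc=cv2.Rodrigues(p["rvec"])[0]; nw=-Rc.T@(n/np.linalg.norm(n)); 
    print(name,"w",w[0].round(1),w[-1].round(1),"res",np.std(res[k]).round(2),"normal",nw.round(3),"lean deg",np.degrees(np.arcsin(-np.dot(nw[:2],[np.cos(-.19),np.sin(-.19)]))).round(2))
if __name__=="__main__":
    pitch("w1",190,257,147,228); pitch("w2",232,321,157,232); pitch("w11",187,273,155,230)
    pitch("w3",212,348,165,230); pitch("w12",212,345,160,230); pitch("w13",212,345,160,230)
E
python3 pitch.py
```

```text
w1 w 39.8 36.9 res 0.05 normal [-0.482  0.081  0.872] lean deg 29.26
w2 w 67.3 62.8 res 0.16 normal [-0.488  0.08   0.869] lean deg 29.61
w11 w 64.0 61.0 res 0.22 normal [-0.504  0.093  0.859] lean deg 30.83
w3 w 107.2 101.1 res 0.18 normal [-0.485  0.081  0.871] lean deg 29.45
w12 w 101.1 98.6 res 0.17 normal [-0.49   0.09   0.867] lean deg 29.88
w13 w 100.9 98.6 res 0.2 normal [0.004 0.    1.   ] lean deg -0.23
```

The lid-plane measurement gives a held-tin tilt of -0.2°, so it is level and has not slipped. I'll lower it into the basket.

Run:
```python
from h import *
plan(place(.006,8,.0014),N=6)
```

```text
rows 6 shift [0.037, 0.237, -0.003] turn [0.0, 0.0002, -0.0] | total mm [22.0, 142.0, -1.5] deg [0.0, 0.2, -0.0]
```

>>> play_rows(series=[[0, 0.037, 0.237, -0.003, 0, 0, 0], [0, 0.037, 0.237, -0.003, 0, 0, 0], [0, 0.037, 0.237, -0.003, 0, 0.001, 0], [0, 0.037, 0.237, -0.003, 0, 0, 0], [0, 0.037, 0.237, 0, 0, 0, 0], [0, 0.037, 0.237, 0, 0, 0, 0], [0, 0, 0, 0, 0, 0, 0], [0, 0, 0, 0, 0, 0, 0], [0, 0, 0, 0, 0, 0, 0]])

```text
time: 14.73
position: [0.6365, -0.254, 0.0505]
tool_rot: [-0.696, 0.126, -0.03, 0.706]
ft_force: [1.1, 0.5, -6.8]
grip_width: 0.0635
```

Run:
```python
from h import *
plan(place(0,8,.0014)); print(robot.get_obs()["ft_force"])
im,p=wgrab("w14"); s=eyes.camera("scene"); 
cv2.imwrite("pics/s14c.png",cv2.resize(s[170:310,290:430,::-1],None,fx=4,fy=4,interpolation=cv2.INTER_CUBIC))
```

```text
rows 1 shift [-0.003, 0.087, -0.001] turn [0.0006, 0.0003, 0.0009] | total mm [-0.3, 8.7, -0.1] deg [0.1, 0.1, 0.2]
[ 1.07021756  0.5244876  -6.78187284]
```

View pics/w14.png

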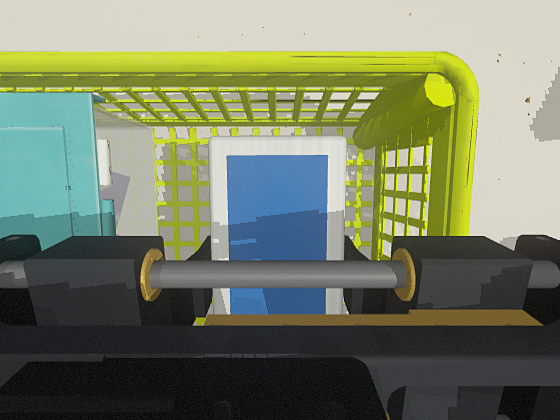

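View pics/s14c.png

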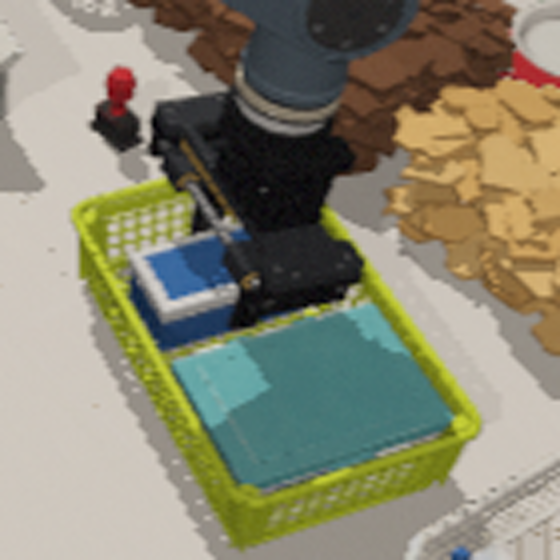

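>>> play_rows(series=[[0, 0, 0.04, 0, 0, 0, 0], [0, 0, 0.025, 0, 0, 0, 0], [0, 0, 0.015, 0, 0, 0, 0], [0, 0, 0, 0, 0, 0, 0], [0, 0, 0, 0, 0, 0, 0]])

```text
time: 15.25
position: [0.6353, -0.2542, 0.043]
tool_rot: [-0.696, 0.126, -0.03, 0.706]
ft_force: [-1.0, 1.9, 5.5]
grip_width: 0.0637
```

Run:
```python
from h import *
plan(place(0,8,.0014)); print(robot.get_obs()["ft_force"])
```

```text
rows 1 shift [-0.002, 0.011, 0.003] turn [0.0006, 0.0001, 0.0009] | total mm [-0.2, 1.1, 0.3] deg [0.1, 0.0, 0.2]
[-1.03115824  1.91229539  5.48339032]
```

Contact: the force went from -6.8 N to +5.5 N. Releasing.

>>> play_rows(series=[[1, 0, 0, 0, 0, 0, 0], [1, 0, 0, 0, 0, 0, 0], [1, 0, 0, 0, 0, 0, 0], [1, 0, 0, 0, 0, 0, 0], [1, 0, 0, 0, 0, 0, 0]])

```text
time: 15.67
position: [0.6348, -0.2541, 0.041]
tool_rot: [-0.696, 0.126, -0.029, 0.706]
ft_force: [-0.0, 0.0, -0.5]
grip_width: 0.0846
```

Run:
```python
from h import *
o=robot.get_obs(); print(o["ft_force"],o["grip_width"]); C=cur(); U=C.copy(); U[2,3]+=.16
plan(U,N=7)
```

```text
[-0.03676372  0.00845742 -0.45100338] 0.08460700507748951
rows 7 shift [-0.031, -0.226, -0.0] turn [0.0, 0.0, -0.0] | total mm [-22.0, -158.5, -0.2] deg [0.0, -0.0, -0.0]
```

>>> play_rows(series=[[1, -0.031, -0.226, 0, 0, 0, 0], [1, -0.031, -0.226, 0, 0, 0, 0], [1, -0.031, -0.226, 0, 0, 0, 0], [1, -0.031, -0.226, 0, 0, 0, 0], [1, -0.031, -0.226, 0, 0, 0, 0], [1, -0.031, -0.226, 0, 0, 0, 0], [1, -0.031, -0.226, 0, 0, 0, 0], [1, 0, 0, 0, 0, 0, 0], [1, 0, 0, 0, 0, 0, 0]])

```text
time: 16.42
position: [0.636, -0.2543, 0.2024]
tool_rot: [-0.697, 0.125, -0.03, 0.706]
ft_force: [0.1, 0.5, -0.5]
grip_width: 0.0872
```

Run:
```python
from h import *
im,p=wgrab("w16"); im=cv2.imread("pics/w16.png")
pts=(Rz(BSK[2])@LID.T).T+spot()
print(proj(0,pts,p).round(1).tolist())
cv2.polylines(im,[proj(0,pts,p).round().astype(int).reshape(-1,1,2)],True,(0,0,255),1)
cv2.imwrite("pics/w16d.png",im); print(robot.get_obs()["q"].round(2))
```

```text
[[308.7, 281.7], [247.2, 281.6], [245.6, 154.8], [310.5, 154.8]]
[-0.53  0.71  1.21 -0.04  1.35 -1.86]
```

View pics/w16d.png

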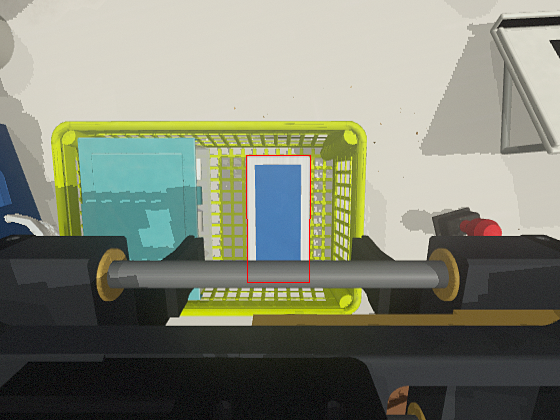

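The heavy tin is on the floor at the stack spot, with its lid matching the model outline (246–310, row 155). Now for the light tin.

Run:
```python
from h import *
A=slope2(1,.033,22,.001); B=A.copy(); B[:3,3]-=A[:3,1]*.1
plan(B,N=24); print(B.round(3))
```

```text
rows 24 shift [-0.084, 0.002, 0.186] turn [0.0001, -0.0007, -0.0069] | total mm [-203.8, 54.3, 441.9] deg [0.4, -3.0, -29.9]
[[ 0.914  0.369  0.167  0.528]
 [-0.155 -0.063  0.986  0.223]
 [ 0.375 -0.927  0.     0.174]
 [ 0.     0.     0.     1.   ]]
```

>>> play_rows(series=[[1, -0.084, 0.002, 0.186, 0, -0.001, -0.007], [1, -0.084, 0.002, 0.186, 0, -0.001, -0.007], [1, -0.084, 0.002, 0.186, 0, 0, -0.007], [1, -0.084, 0.002, 0.186, 0, -0.001, -0.007], [1, -0.084, 0.002, 0.186, 0, -0.001, -0.007], [1, -0.084, 0.002, 0.186, 0, 0, -0.007], [1, -0.084, 0.002, 0.186, 0, -0.001, -0.007], [1, -0.084, 0.002, 0.186, 0, -0.001, -0.007], [1, -0.084, 0.002, 0.186, 0, 0, -0.007], [1, -0.084, 0.002, 0.186, 0, -0.001, -0.007], [1, -0.084, 0.002, 0.186, 0, -0.001, -0.007], [1, -0.084, 0.002, 0.186, 0, 0, -0.007]])

```text
time: 17.47
position: [0.5814, -0.0135, 0.1981]
tool_rot: [0.707, -0.026, 0.112, -0.698]
ft_force: [0.0, 0.3, 0.3]
grip_width: 0.0868
```

Run:
```python
from h import *
A=slope2(1,.033,22,.001); B=A.copy(); B[:3,3]-=A[:3,1]*.1
plan(B,N=12); print(cur().round(3),robot.get_obs()["q"].round(2))
```

```text
rows 12 shift [-0.083, 0.0, 0.186] turn [0.0002, -0.0007, -0.0069] | total mm [-101.0, 11.3, 221.8] deg [0.4, -1.6, -15.0]
[[ 0.973  0.12   0.195  0.581]
 [-0.193 -0.025  0.981 -0.014]
 [ 0.123 -0.992 -0.001  0.198]
 [ 0.     0.     0.     1.   ]] [-0.22  0.49  1.68  0.    0.85 -1.59]
```

>>> play_rows(series=[[1, -0.083, 0, 0.186, 0, -0.001, -0.007], [1, -0.083, 0, 0.186, 0, -0.001, -0.007], [1, -0.083, 0, 0.186, 0, 0, -0.007], [1, -0.083, 0, 0.186, 0, -0.001, -0.007], [1, -0.083, 0, 0.186, 0, -0.001, -0.007], [1, -0.083, 0, 0.186, 0, 0, -0.007], [1, -0.083, 0, 0.186, 0.001, -0.001, -0.007], [1, -0.083, 0, 0.186, 0, -0.001, -0.007], [1, -0.083, 0, 0.186, 0, 0, -0.007], [1, -0.083, 0, 0.186, 0, -0.001, -0.007], [1, -0.083, 0, 0.186, 0.001, -0.001, -0.007], [1, -0.083, 0, 0.186, 0, 0, -0.007]])

```text
time: 18.47
position: [0.5273, 0.2228, 0.1734]
tool_rot: [0.704, 0.077, 0.194, -0.679]
ft_force: [-0.7, -0.5, 0.5]
grip_width: 0.0868
```

>>> play_rows(series=[[1, 0, 0, 0, 0, 0, 0], [1, 0, 0, 0, 0, 0, 0]])

```text
time: 18.63
position: [0.5272, 0.2228, 0.1735]
tool_rot: [0.704, 0.077, 0.193, -0.679]
ft_force: [0.1, -0.3, 0.0]
grip_width: 0.0869
```

Run:
```python
from h import *
A=slope2(1,.033,22,.001); B=A.copy(); B[:3,3]-=A[:3,1]*.1
plan(B); print(robot.get_obs()["q"].round(2))
im,p=wgrab("w17"); im=cv2.imread("pics/w17.png")
pts=proj(0,(Rz(YAW[1])@(Rt@LID.T)).T+CEN[1],p); print(pts.round(1).tolist())
cv2.polylines(im,[pts.round().astype(int).reshape(-1,1,2)],True,(0,0,255),1)
cv2.imwrite("pics/w17d.png",im)
```

```text
rows 1 shift [0.007, -0.007, 0.005] turn [0.0008, 0.0007, 0.0005] | total mm [0.7, -0.7, 0.5] deg [0.2, 0.1, 0.1]
[ 0.29  0.49  1.86 -0.38  0.46 -0.8 ]
[[316.6, 295.6], [239.1, 295.3], [237.1, 134.3], [319.7, 134.6]]
```

View pics/w17d.png

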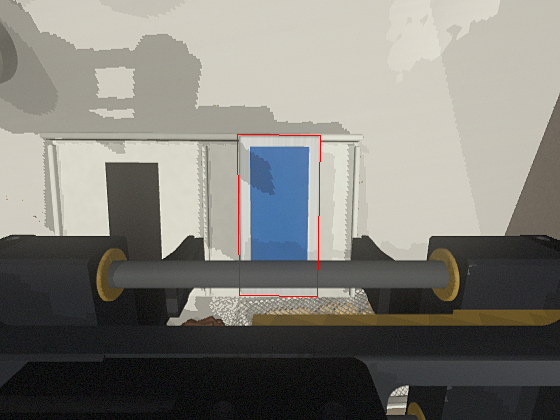

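The left tin matches the model, and the arm is well away from the singularity (j5 = 0.46). Descending 100 mm.

>>> play_rows(series=[[1, 0.002, 0.2, 0, 0, 0, 0], [1, 0.002, 0.2, 0.002, 0, 0, 0], [1, 0.002, 0.2, 0.002, 0, 0, 0], [1, 0, 0.2, 0, 0, 0, 0], [1, 0, 0.19, 0, 0, 0, 0], [1, 0, 0, 0, 0, 0, 0], [1, 0, 0, 0, 0, 0, 0]], grip_force=40)

```text
time: 19.27
position: [0.5666, 0.2146, 0.083]
tool_rot: [0.704, 0.076, 0.195, -0.679]
ft_force: [-0.2, -0.7, 0.0]
grip_width: 0.0871
```

Run:
```python
from h import *
plan(slope2(1,.033,22,.001)); o=robot.get_obs();print(o["q"].round(2),o["ft_force"])
```

```text
rows 1 shift [-0.027, 0.004, 0.02] turn [0.0012, -0.0009, 0.001] | total mm [-2.7, 0.4, 2.0] deg [0.2, -0.2, 0.2]
[ 0.25  0.69  1.84 -0.56  0.3  -0.64] [-0.24234284 -0.70208999  0.01231311]
```

>>> play_rows(series=[[1, -0.025, 0, 0.018, 0, 0, 0], [1, 0, 0, 0, 0, 0, 0], [0, 0, 0, 0, 0, 0, 0], [0, 0, 0, 0, 0, 0, 0], [0, 0, 0, 0, 0, 0, 0], [0, 0, 0, 0, 0, 0, 0], [0, 0, 0, 0, 0, 0, 0], [0, 0, 0, 0, 0, 0, 0], [0, 0, 0, 0, 0, 0, 0]])

```text
time: 20.02
position: [0.5646, 0.2182, 0.0836]
tool_rot: [0.703, 0.078, 0.195, -0.679]
ft_force: [-2.2, -0.9, 5.1]
grip_width: 0.0635
```

Run:
```python
from h import *
plan(slope2(1,.033,22,.0)); o=robot.get_obs();print(o["q"].round(2),o["ft_force"],o["grip_width"])
```

```text
rows 1 shift [-0.016, 0.02, -0.012] turn [0.0006, -0.0003, 0.0019] | total mm [-1.6, 2.0, -1.2] deg [0.1, -0.1, 0.3]
[ 0.26  0.69  1.84 -0.57  0.3  -0.63] [-2.16928908 -0.91448475  5.13463901] 0.06348872728918946
```

>>> play_rows(series=[[0, -0.01, -0.1, 0, 0, 0, 0], [0, -0.01, -0.1, 0, 0, 0, 0], [0, -0.015, -0.2, 0, 0, 0, 0], [0, -0.015, -0.2, 0, 0, 0, 0], [0, 0.075, -0.2, 0, 0, 0, 0], [0, 0.075, -0.2, 0, 0, 0, 0], [0, 0.075, -0.2, 0, 0, 0, 0], [0, 0.075, -0.2, 0, 0, 0, 0], [0, 0, 0, 0, 0, 0, 0]])

```text
time: 20.77
position: [0.5363, 0.2247, 0.2268]
tool_rot: [0.701, 0.08, 0.198, -0.68]
ft_force: [0.6, 0.1, -1.4]
grip_width: 0.0638
```

Run:
```python
from h import *
o=robot.get_obs();print(o["q"].round(2),o["ft_force"],o["grip_width"],cur()[:3,3]); plan(place(.15,8,.0014,base=.05),N=24)
```

```text
[ 0.29  0.41  1.8  -0.31  0.58 -0.89] [ 0.55794099  0.12747144 -1.42947418] 0.06375997737107268 [0.53630556 0.22465689 0.22681222]
rows 24 shift [0.08, 0.004, -0.188] turn [-0.0001, 0.0007, 0.0071] | total mm [170.3, 53.4, -455.0] deg [-0.6, 3.0, 30.7]
```

>>> play_rows(series=[[0, 0.08, 0.004, -0.188, 0, 0.001, 0.007], [0, 0.08, 0.004, -0.188, 0, 0.001, 0.007], [0, 0.08, 0.004, -0.188, 0, 0, 0.007], [0, 0.08, 0.004, -0.188, 0, 0.001, 0.007], [0, 0.08, 0.004, -0.188, 0, 0.001, 0.007], [0, 0.08, 0.004, -0.188, 0, 0, 0.007], [0, 0.08, 0.004, -0.188, 0, 0.001, 0.007], [0, 0.08, 0.004, -0.188, 0, 0.001, 0.007], [0, 0.08, 0.004, -0.188, 0, 0, 0.007], [0, 0.08, 0.004, -0.188, 0, 0.001, 0.007], [0, 0.08, 0.004, -0.188, 0, 0.001, 0.007], [0, 0.08, 0.004, -0.188, 0, 0, 0.007]])

```text
time: 21.77
position: [0.5851, -0.0159, 0.241]
tool_rot: [0.705, -0.025, 0.112, -0.7]
ft_force: [0.2, 0.8, -2.4]
grip_width: 0.0637
```

Run:
```python
from h import *
o=robot.get_obs();print(o["q"].round(2),o["grip_width"],cur()[:3,3]); plan(place(.15,8,.0014,base=.05),N=12)
```

```text
[-0.22  0.44  1.63  0.01  0.95 -1.61] 0.06367960890938602 [ 0.58514724 -0.01586127  0.24098973]
rows 12 shift [0.082, -0.001, -0.186] turn [-0.0002, 0.0007, 0.0069] | total mm [94.4, 9.2, -223.9] deg [-0.3, 1.6, 15.0]
```

>>> play_rows(series=[[0, 0.082, -0.001, -0.186, 0, 0.001, 0.007], [0, 0.082, -0.001, -0.186, 0, 0.001, 0.007], [0, 0.082, -0.001, -0.186, 0, 0, 0.007], [0, 0.082, -0.001, -0.186, 0, 0.001, 0.007], [0, 0.082, -0.001, -0.186, -0.001, 0.001, 0.007], [0, 0.082, -0.001, -0.186, 0, 0, 0.007], [0, 0.082, -0.001, -0.186, 0, 0.001, 0.007], [0, 0.082, -0.001, -0.186, 0, 0.001, 0.007], [0, 0.082, -0.001, -0.186, 0, 0, 0.007], [0, 0.082, -0.001, -0.186, -0.001, 0.001, 0.007], [0, 0.082, -0.001, -0.186, 0, 0.001, 0.007], [0, 0.082, -0.001, -0.186, 0, 0, 0.006]])

```text
time: 22.77
position: [0.636, -0.2541, 0.2412]
tool_rot: [-0.696, 0.126, -0.028, 0.707]
ft_force: [0.2, 0.1, -2.3]
grip_width: 0.0638
```

>>> play_rows(series=[[0, 0, 0, 0, 0, 0, 0], [0, 0, 0, 0, 0, 0, 0]])

```text
time: 22.93
position: [0.6359, -0.2545, 0.2408]
tool_rot: [-0.696, 0.126, -0.029, 0.707]
ft_force: [-0.3, 0.0, -1.6]
grip_width: 0.0639
```

Run:
```python
from h import *
plan(place(.15,8,.0014,base=.05))
im,p=wgrab("w18")
from pitch import pitch
pitch("w18",212,345,160,230)
```

```text
rows 1 shift [-0.012, -0.009, 0.004] turn [-0.0002, 0.0004, 0.0006] | total mm [-1.2, -0.9, 0.4] deg [-0.0, 0.1, 0.1]
w18 w 100.7 97.7 res 0.18 normal [ 0.013 -0.003  1.   ] lean deg -0.77
```

View pics/w18.png

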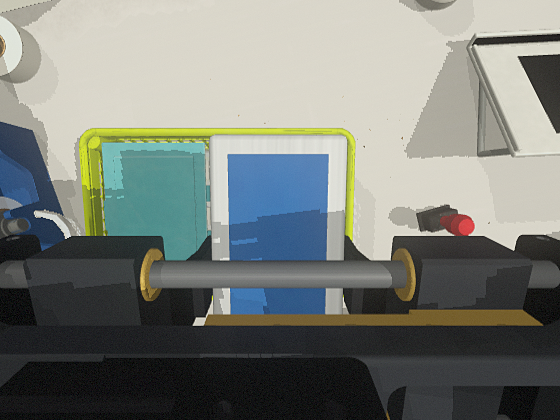

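Run:
```python
from h import *
for n in ("w13","w18"):
    im=cv2.imread(f"pics/{n}.png").astype(float); b=im[:,:,0]-im[:,:,2]
    c=b[145:170,250:320].mean(1); th=c.max()/2; i=np.argmax(c>th); print(n,"row",145+i-(c[i]-th)/(c[i]-c[i-1]), end=" ")
    l=b[165:200].mean(0)[200:350]; th=np.percentile(l,80)/2; ix=np.where(l>th)[0]; print("cols",200+ix[0]-(l[ix[0]]-th)/(l[ix[0]]-l[ix[0]-1]),200+ix[-1]+(l[ix[-1]]-th)/(l[ix[-1]]-l[ix[-1]+1]))
Rm=toolR(BSK[2],np.radians(-8)); 
T=T4(Rm,[.6348,-.2542,.043+.05+.006]); plan(T,N=7); print(cur()[:3,:3].T@[0,0,-1])
```

```text
w13 row 154.91004623791508 cols 226.7408671586716 326.9262268266085
w18 row 153.72095010252906 cols 199.9840662183135 327.3776665624022
rows 7 shift [0.027, 0.201, -0.002] turn [-0.0, 0.0001, 0.0001] | total mm [18.9, 141.0, -1.2] deg [-0.1, 0.1, 0.1]
[ 0.13767776  0.99047637 -0.00117683]
```

>>> play_rows(series=[[0, 0.028, 0.201, -0.002, 0, 0, 0], [0, 0.028, 0.201, -0.002, 0, 0, 0], [0, 0.028, 0.201, -0.002, 0, 0, 0], [0, 0.028, 0.201, -0.002, 0, 0, 0], [0, 0.028, 0.201, -0.002, 0, 0, 0], [0, 0.028, 0.201, -0.001, 0, 0, 0], [0, 0.028, 0.201, 0, 0, 0, 0], [0, 0, 0, 0, 0, 0, 0], [0, 0, 0, 0, 0, 0, 0], [0, 0, 0, 0, 0, 0, 0]])

```text
time: 23.82
position: [0.6373, -0.2546, 0.1021]
tool_rot: [-0.696, 0.124, -0.03, 0.706]
ft_force: [-0.0, 0.5, -2.4]
grip_width: 0.0636
```

Run:
```python
from h import *
Rm=toolR(BSK[2],np.radians(-8)); o=robot.get_obs(); print(o["ft_force"])
T=T4(Rm,[.6352,-.2542,.043+.05]); plan(T)
im,p=wgrab("w19"); s=eyes.camera("scene"); 
cv2.imwrite("pics/s19c.png",cv2.resize(s[170:310,290:430,::-1],None,fx=4,fy=4,interpolation=cv2.INTER_CUBIC))
```

```text
[-0.03887081  0.51233488 -2.39274529]
rows 1 shift [-0.009, 0.093, -0.0] turn [0.0004, 0.0011, 0.0018] | total mm [-0.9, 9.3, -0.0] deg [0.1, 0.2, 0.3]
```

View pics/s19c.png

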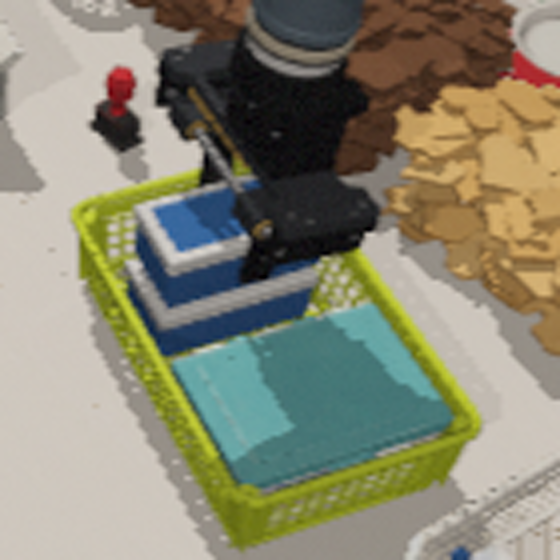

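```bash
python3 - <<'E'
from h import *
s0=spot()+Rz(BSK[2])@[0,0,0]
for h in (0,.059):
    q=(Rz(BSK[2])@LID.T).T+s0+[0,0,h]; print(((proj("scene",q)-[290,170]+.5)*4-.5).round(1).tolist())
E
python3 -c "
import cv2
a=cv2.imread('pics/s19c.png')[180:370,100:350]; cv2.imwrite('pics/s19d.png',cv2.resize(a,None,fx=3,fy=3))"
```

```text
[[278.9, 210.5], [320.1, 269.6], [159.5, 316.4], [122.7, 254.1]]
[[289.8, 155.1], [332.8, 214.3], [167.0, 261.2], [128.6, 198.7]]
```

View pics/s19d.png

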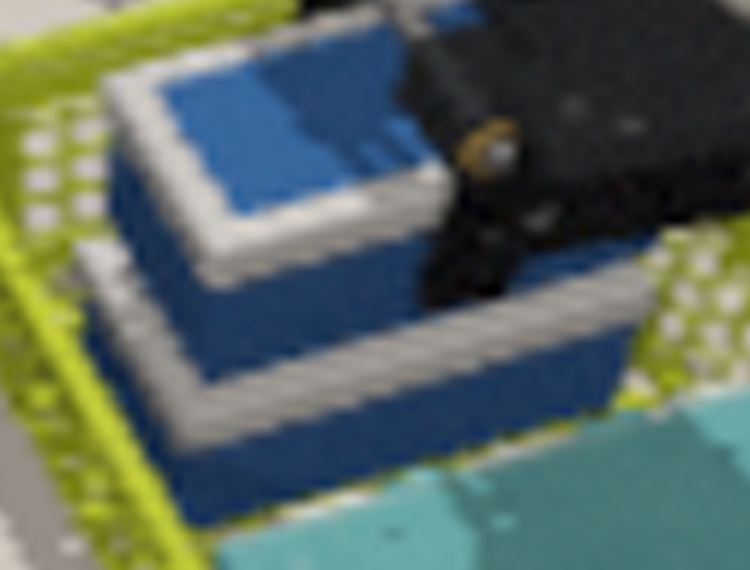

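View pics/w19.png

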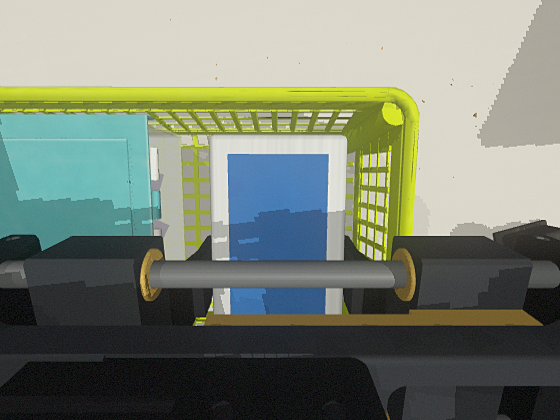

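The two tins line up in the scene view to about 1–2 mm. Lowering the last 9 mm.

>>> play_rows(series=[[0, -0.006, 0.035, 0, 0, 0, 0], [0, 0, 0.02, 0, 0, 0, 0], [0, 0, 0.015, 0, 0, 0, 0], [0, 0, 0, 0, 0, 0, 0], [0, 0, 0, 0, 0, 0, 0]])

```text
time: 24.33
position: [0.6352, -0.2548, 0.0941]
tool_rot: [-0.696, 0.125, -0.03, 0.706]
ft_force: [0.1, -1.1, -1.3]
grip_width: 0.064
```

Run:
```python
from h import *
Rm=toolR(BSK[2],np.radians(-8)); o=robot.get_obs(); print(o["ft_force"])
T=T4(Rm,[.6352,-.2542,.043+.05]); plan(T)
```

```text
[ 0.1029473  -1.11246958 -1.33878736]
rows 1 shift [0.0, 0.011, 0.006] turn [0.0003, 0.0008, 0.0013] | total mm [0.0, 1.1, 0.6] deg [0.0, 0.1, 0.2]
```

>>> play_rows(series=[[0, 0, 0.015, 0.003, 0, 0, 0], [0, 0, 0, 0, 0, 0, 0], [0, 0, 0, 0, 0, 0, 0]])

```text
time: 24.58
position: [0.6354, -0.2549, 0.0938]
tool_rot: [-0.696, 0.124, -0.03, 0.706]
ft_force: [-1.0, -0.4, 4.1]
grip_width: 0.064
```

Run:
```python
from h import *
Rm=toolR(BSK[2],np.radians(-8)); o=robot.get_obs(); print(o["ft_force"])
T=T4(Rm,[.6352,-.2542,.043+.05]); plan(T)
```

```text
[-0.97002929 -0.40073834  4.08912218]
rows 1 shift [-0.002, 0.008, 0.006] turn [0.0005, 0.0008, 0.0017] | total mm [-0.2, 0.8, 0.6] deg [0.1, 0.1, 0.3]
```

Contact at +4 N. I'll release and back straight up.

>>> play_rows(series=[[1, 0, 0, 0, 0, 0, 0], [1, 0, 0, 0, 0, 0, 0], [1, 0, 0, 0, 0, 0, 0], [1, 0, 0, 0, 0, 0, 0], [1, 0, 0, 0, 0, 0, 0]])

```text
time: 25.0
position: [0.6352, -0.2544, 0.0924]
tool_rot: [-0.696, 0.125, -0.03, 0.706]
ft_force: [-0.2, -0.5, 0.8]
grip_width: 0.0849
```

>>> play_rows(series=[[1, -0.014, -0.1, 0, 0, 0, 0], [1, -0.028, -0.2, 0, 0, 0, 0], [1, -0.028, -0.2, 0, 0, 0, 0], [1, -0.028, -0.2, 0, 0, 0, 0], [1, -0.028, -0.2, 0, 0, 0, 0], [1, -0.028, -0.2, 0, 0, 0, 0], [1, -0.028, -0.2, 0, 0, 0, 0], [1, 0, 0, 0, 0, 0, 0], [1, 0, 0, 0, 0, 0, 0]])

```text
time: 25.75
position: [0.6354, -0.2547, 0.226]
tool_rot: [-0.697, 0.123, -0.031, 0.706]
ft_force: [0.5, 0.1, -1.3]
grip_width: 0.087
```

Run:
```python
from h import *
im,p=wgrab("w20"); s=eyes.camera("scene"); t=eyes.camera("top"); cv2.imwrite("pics/s20.png",s[:,:,::-1]); cv2.imwrite("pics/t20.png",t[:,:,::-1])
cv2.imwrite("pics/s20c.png",cv2.resize(s[170:310,290:430,::-1],None,fx=4,fy=4,interpolation=cv2.INTER_CUBIC))
```

```text
(no output)
```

View pics/w20.png

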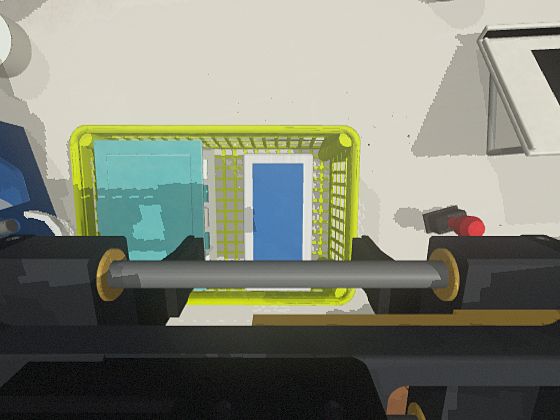

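View pics/s20c.png

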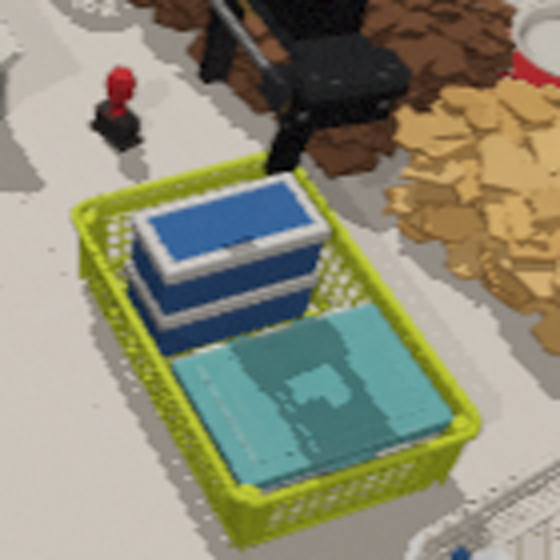

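View pics/s20.png

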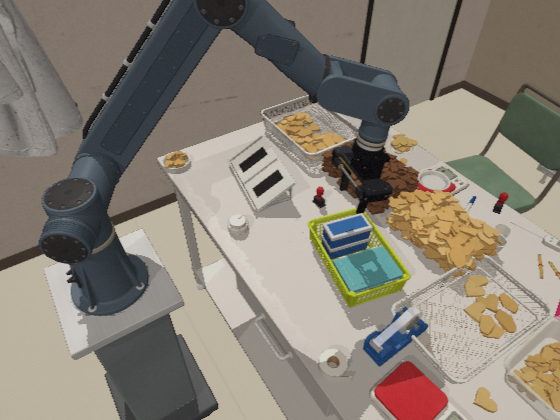

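View pics/t20.png

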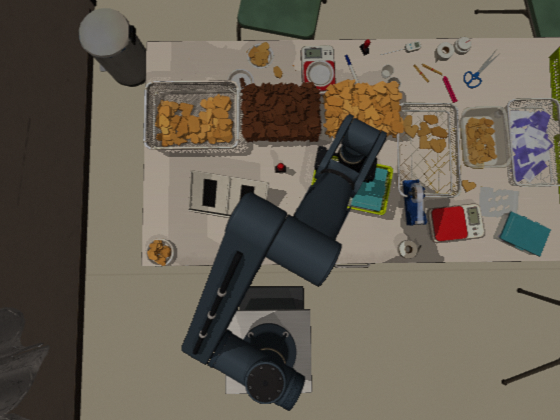

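The stack is square and level, and the bystanders look unmoved in both views: stamp (320,197), timer (238,225), dish (176,160) and roll (333,362) in the scene image. Handing in.

Run:
```python
from rig import robot,ticket
o=robot.get_obs(); print(o["time"],o["ft_force"],o["joint_velocities"].round(3)); print(ticket.hand_in())
```

```text
25.9 [-0.05516381 -0.03055059 -0.74633448] [-0.002  0.009  0.002  0.001  0.002  0.002]
the job is handed in; nothing more can be done
None
```

Both tins are stacked lying flat in the free end of the basket, heavier one underneath, and the job was handed in at 25.9 s.

**Hefting:** I lifted the left tin first and it read about 2.1 N (roughly 0.21 kg). I laid it back in its bay, then lifted the right tin, which read about 6 N (roughly 0.6 kg).

**Packing:** The right tin was the heavier, so it went onto the basket floor at the stack spot and was released. The light tin then went on top.

**Trouble on the way:**
- **Lip catch:** When I first laid the left tin back, its low end caught on the rack's lip. The wrist force reached about 28 N, and the tin turned a few degrees in the jaws.
- **Joint 4 limit:** While I tried to level it, joint 4 ran up to its range limit near the wrist singularity and stopped there. I then set the tin down flat and slid it to the lip; a wrist picture showed it back in its place.

**Last checks:**
- The final pictures show the stack square and level. Just before the last lowering I estimated the two tins lined up to 1–2 mm; I did not measure that again after release.
- The gripper is open and about 13 cm above the lid, touching nothing.
- The timer, stamp, dish and label roll look unmoved.
- **Disagreement:** In the camera pictures the tins and basket looked about 3% smaller than the model. The offset was even on both sides of the basket, so I kept the computed centre; the stack may be a few millimetres off the exact middle of the free end.

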